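Seat a taper-shank drill chuck in its adaptor sleeve

TASK

Put the drill chuck, taper arbor down, into the adaptor sleeve that stands in the steel bench block, and tap it home with light taps of the brass drift on its nose until it goes no deeper and friction alone holds the sleeve. Stand the drift back on the bench, then lift chuck and sleeve together by the chuck and park them, sleeve down, in the free large hole of the wooden tool rack. Never strike or press hard, and leave everything else where it is.

Things in the scene. Friction and masses are not known exactly. Their poses are not given: they have to be found in the camera images.
- chuck: keyed steel drill chuck, loose, standing arbor-down in the rack's smallest hole. Origin: centre of the flat shoulder under its body; z up to the nose. Body 40 mm diameter, above it a knurled ring 42 mm diameter from z 14 to 33 mm (grip here from above), then the flat-topped nose. Below: a taper arbor, 41 to 48 mm long (not every chuck alike), about 21 mm thick, rounded end 18 mm. About 0.3 kg
- chuck_nose (a point): centre of the chuck's flat top, 30 mm wide, jaws drawn back below it, 56 mm above the shoulder: tap here. The taper is home once it has been driven by a tap that builds up to at least 12 N under the drift (aim at 15 to 20 N); more than 35 N bruises the chuck. It goes in 1 to 4 mm under the taps and stays there
- sleeve: steel adaptor sleeve, loose, standing in the bench block's hole. Origin: on its axis, in the plane of the underside of its collar, which rests on the block; z up. Collar 41 mm diameter, 14 mm high; below it a shank of 29 mm diameter, narrowing to 20 mm, ends 51 mm below the origin. Bore open at the top, matching the arbor. About 0.4 kg
- sleeve_mouth (a point): centre of the sleeve's mouth, 14 mm above its origin, bore 21 mm wide here, narrowing by 3.5 degrees each side. With the arbor's length unknown, the taper first touches with the chuck's shoulder anywhere from 5 to 11 mm above this point; seated, the shoulder still stands clear of the collar. Pressing the sleeve on its block with over 43 N in all is too much
- drift: brass drift, loose, standing upright on the bench: a 30 mm diameter, 28 mm high head at the bottom, above it a ribbed shank 22 mm in diameter up to 95 mm (grip the shank from above). Origin: centre of the flat lower face, which does the tapping; z up. About 0.32 kg. To be left standing upright on the bench, anywhere clear
- bench_block: dark steel block, fixed, 84 x 84 x 55 mm, one 34 mm hole in the middle that holds the sleeve. Origin: centre of its underside
- rack: wooden tool rack, fixed, 72 (x) x 176 (y) x 55 mm. Origin: centre of its underside. Three holes in a row along its y axis: 25 mm (chuck, at y +55 mm), 34 mm (dead centre, at y 0), 34 mm (free, at y -55 mm); 50 mm deep; bevelled rims
- free_hole (a point): centre of the free hole's mouth on top of the rack, 55 mm above the bench: the sleeve's collar comes to rest on it, so that the sleeve's origin meets this point
- dead_centre: steel cone-pointed dead centre, fast in the rack's middle hole, its point 35 mm above the rack's top; leave alone. Origin: under its collar
- chuck_key: small T-handled chuck key lying on the bench, 68 x 65 mm, 11 mm high; leave alone
- marker_black: marker pen lying on the bench, 138 mm long, 17 mm thick; leave alone. Origin: underside, middle
- flask_small: small empty conical flask, 55 mm diameter, 87 mm high; leave alone. Origin: underside
- flask_pink: conical flask holding a pale pink sample, 69 mm diameter, 108 mm high; leave alone. Origin: underside
There are look-alikes about, which are no part of the job. Several things look just like the drift: the one meant starts farthest to the robot's right.

How it is judged:
On the way, in this order (a step that is already met when the one before it is completed fails the run):
1. the chuck's arbor stands in the sleeve (z of chuck in the frame of sleeve_mouth below 0.0125 m and horizontal distance between chuck and sleeve_mouth below 0.004 m and angle between the z axis of chuck and the z axis of sleeve, either way round below 0.06 rad), for 0.2 s.
2. the chuck is driven home in the sleeve by a firm tap of the drift (all of step 1 and contact force between drift and chuck above 12 N), for 0.02 s.
3. the sleeve hangs from the lifted chuck by friction alone (all of step 1 and height (world z) of sleeve above 0.105 m and contact force between sleeve and the fingers below 0.5 N), for 0.3 s.
At the end, for the whole second after the job is handed in: Chuck in sleeve: within 4 mm and 0.06 rad of its axis, shoulder under 12.5 mm above its mouth. Sleeve upright (0.08 rad) in the free large hole, within 6 mm of centre, collar under 4 mm above the rack. Drift upright on the bench (0.08 rad, face under 6 mm up). All at rest (0.02 m/s) (all of step 1 and horizontal distance between sleeve and free_hole below 0.006 m and z of sleeve in the frame of free_hole below 0.004 m and angle between each of sleeve, drift's own z axis and vertical below 0.08 rad and linear speed of each of sleeve, chuck, drift below 0.02 m/s and height (world z) of drift below 0.006 m); the robot touches nothing.
It fails at once if the sleeve is pressed down with more than 43 N (contact force between sleeve and bench_block above 43 N).
It fails at once if the drift hits or presses the chuck with more than 35 N (contact force between drift and chuck above 35 N).
It fails at once if a bystander is shifted by more than 3 cm (distance of any of chuck_key, marker_black, flask_small, flask_pink from where it was at the start of the episode above 0.03 m).
It also fails if it takes over 72 s, if anything falls off the work surface, if the arm or the gripper's body presses on something with over 40 N, if the wrist force passes 120 N, or if a joint passes its speed limit or range.

ROBOT

A 7-joint arm with a two-finger parallel gripper is mounted at the origin on a cart in front of the work surface, level with it; the furniture and walls round the work are solid. World frame = base frame: x ahead of the robot, y to its left, z up, the work surface at z = 0. Lengths are in m, angles in rad, forces in N, time in s.
With the tool pointing down it reaches from about 0.425 to 0.95 m from the base axis. Payload 4.7 kg.
Tool frame: the origin (TCP) lies at the very end of the fingers, on their centre line; the grasp point (between the pads) lies 19 mm behind it; z points along the fingers, y is the direction in which the jaws open and shut (so a half turn about z gives the same grasp; the last joint's range is limited). The gripper opens to 87 mm and grips with 3 to 60 N. Pads are 19 mm wide; open, the fingers measure 117 mm over their backs; the gripper's body (75 mm by 190 mm) begins 51 mm behind the grasp point.
Start: joints at [-1.358, 0.469, -0.049, 1.532, 0.024, 1.141, -0.082], TCP at [0.162, 0.655, 0.223] pointing down, gripper open.
Joint ranges: [-2.59, 2.59], [-0.33, 1.99], [-1.39, 1.29], [0.1, 2.45], [-1.04, 4.18], [0.21, 1.99], [-2.66, 2.66]. Speed limits (rad/s): [2.57, 2.57, 3.14, 3.14, 3.14, 3.14, 3.14].

INTERFACE

Orientations are given as a rotation vector (axis times angle).
In Python, from cell import observe, grab_frame, sign_off gives the robot as it stands. The module is installed in compiled form; this text tells all that it offers.
- The arm moves only by the tool jog_arm, never from a script. Its argument "motion" is a list of rows, each a list of 2 entries, a list of its own where there are three numbers: the shift along the tool's x, y, z in m, then the turn, a rotation vector about the tool's x, y, z in degrees. A call has 1 to 20 rows; each row shifts and turns the commanded pose from where the row before left it, along the tool's axes as they then stand; what a row does not reach is not made up. A row lasts 1/12 s, in which the tool goes at most 41.7 mm and 7.16 degrees, less where a joint would pass 70% of its speed; a pose out of reach is approached as far as the arm can. A call with a gripper value outside its range is refused whole. "jaw" is the closure, from 0 (fully open) to 1 (shut), set as the call begins (left out, the last holds). The fingers move at their own pace and stop on an object; the grip force is fixed at half the most. Time passes only in rows, so rows that do not move let the fingers close. It gives the time, the measured TCP pose, the force and the opening at its end, in the units of the state.
- observe(): the state, without advancing time (a new reading comes with each control period).
- grab_frame(name): name is "scene" or "top" or "wrist"; returns a dict with "img" (400x640x3 uint8, blue, green, red), "z_map" (400x640 float32, m along the optical axis (not along the pixel's ray), 0 where there is no reading), "mtx" (3x3 intrinsics, pixels), "position" and "rotation" of the camera in the world. Camera axes: x right, y down, z forward; pixel columns grow to the right and rows downward; lengths in m; the calibration is good to about 2 mm. A picture is of the moment at which its call begins.
- sign_off(): hands the job in, once; it reports no verdict.
The state is a dict: "time": time; "joints": joint angles; "joint_velocities": joint speeds; "joint_torque": joint torques, N m; "tcp_pos": TCP position; "tcp_rot": TCP orientation; "contact_force": force on the tool from outside, world axes, zero at the start; "torque": the same for the moment, N m; "opening": opening from 0.0 (shut) to 1.0 (fully open).
Only numpy, scipy, OpenCV 4.12 (cv2) and the standard library are available. Lean on these libraries where they do the work, as an engineer would, in place of code of your own. Each camera call takes 0.05 s, during which the arm holds its last target.

## Working session

There is one attempt and no reset: what is moved stays moved. The work goes in short steps, Python scripts to look and compute and a tool call to move; the robot and the scene stay as the last step left them, time stands still between calls to the robot, and variables do not carry over. Pictures are saved under pics/ and viewed, and the job is handed in when it is done.

Besides the shell and the picture viewer there is one more tool, called after "Request:" as name([rows], argument=value, ...), one row to a line, values as JSON. jog_arm: Moves the arm, as the interface text tells. Its arguments: {"type":"object","properties":{"motion":{"type":"array"},"jaw":{"type":"number"}},"required":["motion"]}

```bash
mkdir -p pics; ls; python3 - <<'E'
from cell import *
import cv2,numpy as np
print(observe())
for n in ("scene","top"):
    f=grab_frame(n); cv2.imwrite(f"pics/{n}0.png",f["img"]); np.savez(f"{n}0.npz",**f); print(n,f["position"],f["rotation"],f["mtx"])
E
```

```text
pics
{'time': 0.0, 'joints': array([-1.35787667,  0.469423  , -0.04859639,  1.53372615,  0.02411736,
        1.14097632, -0.08230373]), 'joint_velocities': array([-7.82341772e-04,  3.94910425e-04,  1.45917379e-03, -6.97965638e-06,
       -1.23146659e-03, -2.50543327e-04, -7.83089321e-04]), 'joint_torque': array([-4.13556336e-04, -5.07966077e+01, -8.09959718e-02, -2.36156952e+01,
       -6.15052599e-02,  3.79666232e-02,  1.77404836e-04]), 'tcp_pos': array([0.16149032, 0.65476816, 0.22149823]), 'tcp_rot': array([-3.78848645e-01, -3.11851547e+00,  3.04854299e-03]), 'contact_force': array([-0.00567277, -0.04663473,  0.44557153]), 'torque': array([ 0.04204722, -0.00514102,  0.0050378 ]), 'opening': 0.9996116677882529}
scene [-0.22024674  0.67371826  0.50822317] [-1.14110235  1.9864111  -1.23885374] [[376.76716658   0.         319.45356391]
 [  0.         376.76716658 201.29266934]
 [  0.           0.           1.        ]]
top [0.31304479 0.22557548 1.36233695] [-2.09740067  2.12464899 -0.17011477] [[393.98669296   0.         321.5943421 ]
 [  0.         393.98669296 199.35378317]
 [  0.           0.           1.        ]]
```

View pics/scene0.png

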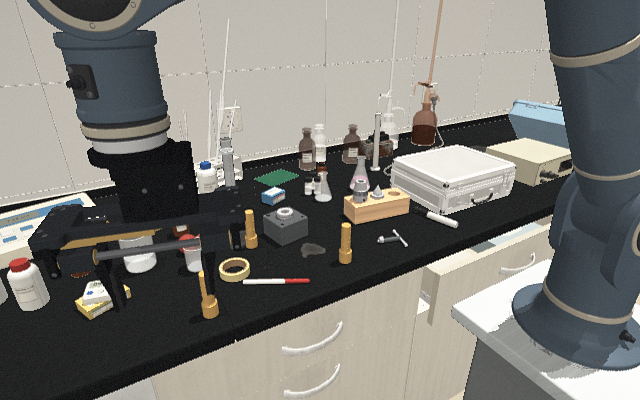

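View pics/top0.png

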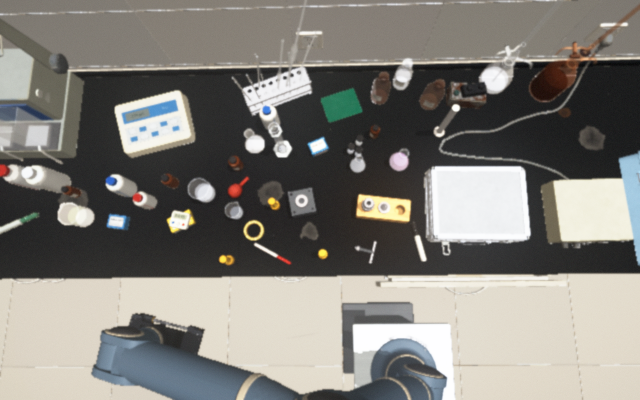

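Drift candidates in top: (227,259), (273,203), (322,254), and the rightmost is (322,254), which is scene (345,243). In the rack the chuck is at (369,204), the dead centre at about (387,207) and the free hole at about (403,210). The block is at (302,202). Next is a close crop and measuring.

```bash
cat > h.py <<'E'
import cv2,numpy as np
from scipy.spatial.transform import Rotation as R
def load(n): return dict(np.load(n))
def cloud(f):
    z=f["z_map"];K=f["mtx"];v,u=np.mgrid[:400,:640]
    p=np.stack([(u-K[0,2])/K[0,0]*z,(v-K[1,2])/K[1,1]*z,z],-1)
    r=np.asarray(f["rotation"]); Rm=R.from_rotvec(r).as_matrix() if r.shape==(3,) else r
    w=p@Rm.T+f["position"]; w[z==0]=np.nan; return w
def proj(f,P):
    r=R.from_rotvec(f["rotation"]).as_matrix(); c=(np.atleast_2d(P)-f["position"])@r
    return np.c_[c[:,0]/c[:,2]*f["mtx"][0,0]+f["mtx"][0,2],c[:,1]/c[:,2]*f["mtx"][1,1]+f["mtx"][1,2]]
E
python3 - <<'E'
from h import *
f=load("top0.npz");w=cloud(f)
for n,(u,v) in dict(d1=(227,259),d2=(273,203),d3=(322,254),chuck=(368,204),dc=(386,207),free=(403,210),slv=(302,202),key=(368,249),bench=(340,230)).items(): print(n,w[v,u].round(3))
c=f["img"][170:275,210:440]; cv2.imwrite("pics/topcrop.png",cv2.resize(c,None,fx=3.4,fy=3.4,interpolation=cv2.INTER_CUBIC))
g=load("scene0.npz");w2=cloud(g)
c=g["img"][140:280,220:440]; cv2.imwrite("pics/scrop.png",cv2.resize(c,None,fx=3.5,fy=3.5,interpolation=cv2.INTER_CUBIC))
for (u,v) in [(346,235),(361,187),(287,213)]: print(w2[v,u].round(3))
def circ(z0,z1,c,r,W):
    m=(W[...,2]>z0)&(W[...,2]<z1)&(np.hypot(W[...,0]-c[0],W[...,1]-c[1])<r)
    p=W[m]; return len(p),(p.min(0)+p.max(0)).round(4)/2 if len(p) else 0,p.mean(0).round(4) if len(p) else 0
print(np.nanmedian(w[225:235,335:345,2]))
E
```

```text
d1 [0.364 0.568 0.078]
d2 [0.544 0.418 0.094]
d3 [0.376 0.259 0.093]
chuck [0.533 0.109 0.111]
dc [0.527 0.048 0.084]
free [ 0.526 -0.018  0.022]
slv [0.552 0.325 0.062]
key [0.396 0.104 0.004]
bench [0.462 0.198 0.008]
[0.372 0.263 0.074]
[0.524 0.114 0.1  ]
[0.542 0.326 0.069]
-0.00024211929659279097
```

View pics/topcrop.png

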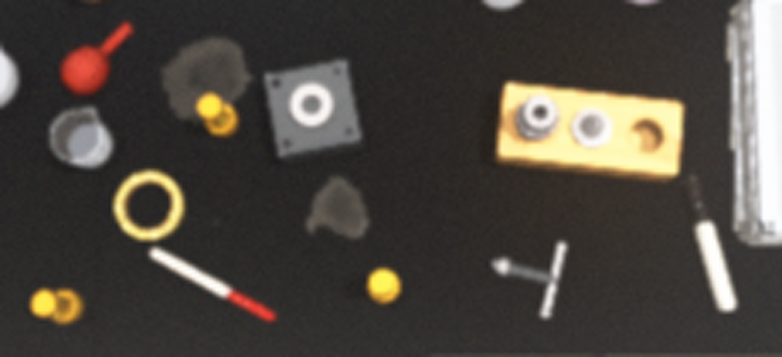

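View pics/scrop.png

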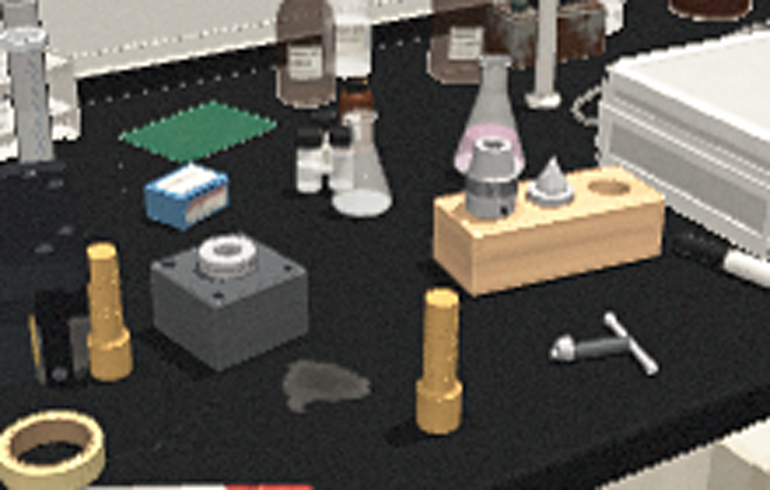

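```bash
cat >> h.py <<'E'
from scipy.linalg import logm,expm
from cell import observe,grab_frame
def T(p,r):
    M=np.eye(4);M[:3,:3]=R.from_rotvec(r).as_matrix();M[:3,3]=p;return M
def down(p,yaw): # tool z down, tool y horizontally at angle yaw (deg)
    a=np.deg2rad(yaw);y=np.array([np.cos(a),np.sin(a),0]);z=np.array([0,0,-1.]);M=np.eye(4)
    M[:3,:3]=np.c_[np.cross(y,z),y,z];M[:3,3]=p;return M
def plan(target,n,start=None):
    o=observe(); A=T(o["tcp_pos"],o["tcp_rot"]) if start is None else start
    D=np.linalg.inv(A)@target; r=R.from_matrix(D[:3,:3]).as_rotvec()
    S=expm(logm(D).real/n); 
    print("n",n,"shift/row mm",(S[:3,3]*1e3).round(2),"turn/row deg",np.rad2deg(R.from_matrix(S[:3,:3]).as_rotvec()).round(3), "total tool shift(mm) ",(D[:3,3]*1e3).round(2),"turn",np.rad2deg(r).round(2))
def tcp():
    o=observe();M=R.from_rotvec(o["tcp_rot"]).as_matrix()
    print("t",round(o["time"],2),"tcp",o["tcp_pos"].round(4),"yaw",np.rad2deg(np.arctan2(M[1,1],M[0,1])).round(2),"tilt",M[:2,2].round(4),"F",o["contact_force"].round(2),"open",round(o["opening"],3),"j",o["joints"].round(2))
    return o
E
python3 - <<'E'
from h import *
tcp()
plan(down([.53,.325,.25],30),12)
plan(down([.53,.325,.25],0),12)
f=load("top0.npz");w=cloud(f)
# rack: top surface points
m=(abs(w[...,2]-.055)<.006)&(abs(w[...,0]-.527)<.06)&(abs(w[...,1]-.045)<.11)
P=w[m][:,:2].astype(np.float32);print("rack",len(P),cv2.minAreaRect(P))
m=(abs(w[...,2]-.055)<.006)&(abs(w[...,0]-.55)<.07)&(abs(w[...,1]-.325)<.07)
P=w[m][:,:2].astype(np.float32);print("block",len(P),cv2.minAreaRect(P))
E
```

```text
t 0.1 tcp [0.1615 0.6549 0.2216] yaw 76.15 tilt [-0.0003 -0.0017] F [ 0.13 -0.25  0.66] open 0.997 j [-1.36  0.47 -0.05  1.53  0.02  1.14 -0.08]
n 12 shift/row mm [-42.04  -5.04  -2.36] turn/row deg [-0.008  0.004  3.846] total tool shift(mm)  [-436.76 -232.09  -27.96] turn [-9.000e-02  4.000e-02  4.615e+01]
n 12 shift/row mm [-44.07   5.35  -2.36] turn/row deg [-7.000e-03  6.000e-03  6.346e+00] total tool shift(mm)  [-436.76 -232.09  -27.96] turn [-8.000e-02  7.000e-02  7.615e+01]
rack 793 ((0.5300649404525757, 0.052846845239400864), (0.17625008523464203, 0.07288332283496857), 82.58649444580078)
block 469 ((0.5555990934371948, 0.3279625177383423), (0.08353659510612488, 0.08337456732988358), 10.526291847229004)
```

Request:
jog_arm([
  [[-0.041, 0.005, -0.0022], [0, 0, 5.86]],
  [[-0.041, 0.005, -0.0022], [0, 0, 5.86]],
  [[-0.041, 0.005, -0.0022], [0, 0, 5.86]],
  [[-0.041, 0.005, -0.0022], [0, 0, 5.86]],
  [[-0.041, 0.005, -0.0022], [0, 0, 5.86]],
  [[-0.041, 0.005, -0.0022], [0, 0, 5.86]],
  [[-0.041, 0.005, -0.0022], [0, 0, 5.86]],
  [[-0.041, 0.005, -0.0022], [0, 0, 5.86]],
  [[-0.041, 0.005, -0.0022], [0, 0, 5.86]],
  [[-0.041, 0.005, -0.0022], [0, 0, 5.86]],
  [[-0.041, 0.005, -0.0022], [0, 0, 5.86]],
  [[-0.041, 0.005, -0.0022], [0, 0, 5.86]],
  [[-0.041, 0.005, -0.0022], [0, 0, 5.86]],
  [[0, 0, 0], [0, 0, 0]],
], jaw=0.2)

```text
time: 1.27
tcp_pos: [0.5358, 0.3098, 0.2519]
tcp_rot: [2.238, 2.197, -0.004]
contact_force: [1.1, -1.2, 0.5]
opening: 0.801
```

```bash
python3 - <<'E'
from h import *
tcp();f=grab_frame("wrist");np.savez("w1.npz",**f);cv2.imwrite("pics/w1.png",f["img"]);print(f["position"])
E
```

```text
t 1.27 tcp [0.5358 0.3098 0.2519] yaw -1.05 tilt [ 0.0023 -0.0057] F [ 1.06 -1.23  0.54] open 0.801 j [-0.87  0.36  0.37  1.66 -0.14  1.15 -0.49]
[0.53754951 0.39300023 0.41344912]
```

View pics/w1.png

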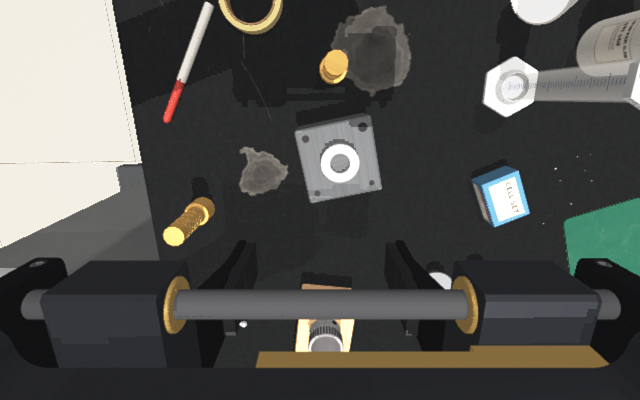

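The sleeve collar shows at (340,162), the block around it, our drift with its top at (174,237), and the chuck at (325,340) between the fingers.

```bash
cat >> h.py <<'E'
def plane(f,uv,z):
    uv=np.atleast_2d(uv).astype(float);K=f["mtx"];d=np.c_[(uv[:,0]-K[0,2])/K[0,0],(uv[:,1]-K[1,2])/K[1,1],np.ones(len(uv))]
    d=d@R.from_rotvec(f["rotation"]).as_matrix().T; return f["position"]+d*((z-f["position"][2])/d[:,2])[:,None]
def fitc(f,mask,z):
    c,_=cv2.findContours(mask.astype(np.uint8),cv2.RETR_EXTERNAL,cv2.CHAIN_APPROX_NONE)
    c=max(c,key=len)[:,0]; P=plane(f,c,z)[:,:2]
    (x,y),r=cv2.minEnclosingCircle(P.astype(np.float32)); A=np.c_[2*P,np.ones(len(P))];s=np.linalg.lstsq(A,(P**2).sum(1),rcond=None)[0]
    return "enc",np.round([x,y,r],4),"lsq",np.round([s[0],s[1],np.sqrt(s[2]+s[0]**2+s[1]**2)],4),"px",c.mean(0).round(1)
E
python3 - <<'E'
from h import *
f=load("w1.npz");w=cloud(f);g=cv2.cvtColor(f["img"],cv2.COLOR_BGR2GRAY)
def box(u,v,r):
    m=np.zeros((400,640),bool);m[v-r:v+r,u-r:u+r]=1;return m
print("slv color",fitc(f,box(340,162,28)&(g>185),.069))
print("slv depth",fitc(f,box(340,162,40)&(w[...,2]>.063),.069))
print(np.percentile(w[150:175,325:356,2],[50,75,95]), w[105:112,250:260,2].mean(), "blocktop",np.median(w[180:190,320:330,2]))
m=box(340,162,55)&(abs(w[...,2]-.055)<.005);P=w[m][:,:2].astype(np.float32);print("block",cv2.minAreaRect(P))
print("drift top",fitc(f,box(180,230,30)&(w[...,2]>.088),.095))
print("chuck top",fitc(f,box(325,335,30)&(w[...,2]>.104),.111),np.nanmax(w[325:355,305:345,2]))
p=w[box(185,225,40)&(w[...,2]>.08)];print(p[:,:3].mean(0),p.max(0),p.min(0))
E
```

```text
slv color ('enc', array([0.5576, 0.3258, 0.0208]), 'lsq', array([0.5577, 0.3259, 0.0201]), 'px', array([339.6, 163. ]))
slv depth ('enc', array([0.5573, 0.3264, 0.0208]), 'lsq', array([0.5575, 0.3265, 0.02  ]), 'px', array([339.6, 162.6]))
[nan nan nan] -0.0002779897193870665 blocktop nan
block ((0.5576779246330261, 0.32592520117759705), (0.08413877338171005, 0.0839916467666626), 10.527704238891602)
drift top ('enc', array([0.3844, 0.2583, 0.0124]), 'lsq', array([0.3841, 0.2586, 0.0114]), 'px', array([174.5, 234.7]))
chuck top ('enc', array([0.5382, 0.1118, 0.0347]), 'lsq', array([0.5382, 0.1112, 0.0241]), 'px', array([324.4, 357.1])) 0.3493491386529513
[0.41424708 0.28345085 0.15671167] [0.49787196 0.34915067 0.32975638] [0.37183719 0.24652302 0.08002463]
```

```bash
python3 - <<'E'
from h import *
plan(down([.536,.109,.2],-7.4),6)
E
```

```text
n 6 shift/row mm [-34.26   2.38   8.65] turn/row deg [0.013 0.019 1.131] total tool shift(mm)  [-205.83    4.1    52.1 ] turn [0.08 0.12 6.78]
```

Request:
jog_arm([
  [[-0.0343, 0.0024, 0.0087], [0, 0, 1.13]],
  [[-0.0343, 0.0024, 0.0087], [0, 0, 1.13]],
  [[-0.0343, 0.0024, 0.0087], [0, 0, 1.13]],
  [[-0.0343, 0.0024, 0.0087], [0, 0, 1.13]],
  [[-0.0343, 0.0024, 0.0087], [0, 0, 1.13]],
  [[-0.0343, 0.0024, 0.0087], [0, 0, 1.13]],
  [[0, 0, 0], [0, 0, 0]],
  [[0, 0, 0], [0, 0, 0]],
  [[0, 0, 0], [0, 0, 0]],
])

```text
time: 2.07
tcp_pos: [0.5358, 0.1169, 0.1988]
tcp_rot: [-2.347, -2.087, -0.001]
contact_force: [0.2, 0.7, 0.1]
opening: 0.798
```

```bash
python3 - <<'E'
from h import *
tcp();f=grab_frame("wrist");np.savez("w2.npz",**f);cv2.imwrite("pics/w2.png",f["img"]);print(f["position"])
E
```

```text
t 2.07 tcp [0.5358 0.1169 0.1988] yaw -6.7 tilt [-0.0002  0.001 ] F [0.15 0.66 0.11] open 0.798 j [-0.65  0.3   0.45  1.89 -0.15  0.99 -0.25]
[0.54609335 0.1985304  0.36089103]
```

View pics/w2.png

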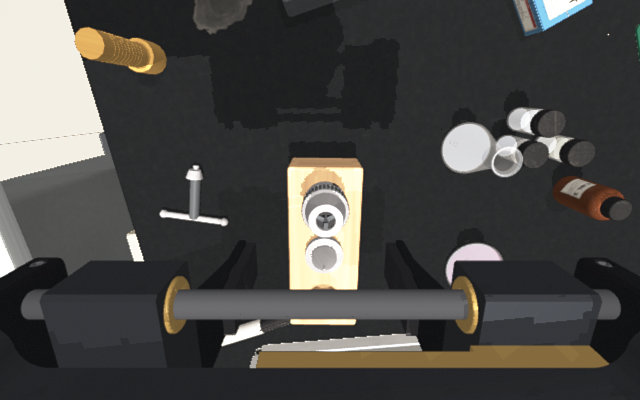

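```bash
python3 - <<'E'
from h import *
f=load("w2.npz");w=cloud(f);g=cv2.cvtColor(f["img"],cv2.COLOR_BGR2GRAY)
def box(u,v,r):
    m=np.zeros((400,640),bool);m[v-r:v+r,u-r:u+r]=1;return m
print("nose",fitc(f,box(326,214,28)&(w[...,2]>.104),.111),np.nanmax(w[195:235,300:350,2]))
p=w[box(326,214,30)&(w[...,2]>.1085)];print(np.median(p,0),(p.max(0)+p.min(0))/2)
c=f["img"][150:290,270:390];cv2.imwrite("pics/w2c.png",cv2.resize(c,None,fx=4,fy=4,interpolation=cv2.INTER_CUBIC))
m=(abs(w[...,2]-.055)<.004)&(abs(w[...,0]-.53)<.06);P=w[m][:,:2].astype(np.float32);print("rack",cv2.minAreaRect(P))
print("chuck all top>0.07",fitc(f,box(326,210,30)&(w[...,2]>.075),.088))
plan(down([.538,.109,.06],-7.4),5)
E
```

```text
nose ('enc', array([0.5392, 0.1071, 0.0158]), 'lsq', array([0.5394, 0.107 , 0.015 ]), 'px', array([325.4, 218.2])) 0.11236604966736921
[0.53927334 0.10610453 0.11048981] [0.53927053 0.1057851  0.11043483]
rack ((0.5408061742782593, 0.1190703809261322), (0.3144908845424652, 0.0724899023771286), 83.07966613769531)
chuck all top>0.07 ('enc', array([0.5394, 0.1055, 0.024 ]), 'lsq', array([0.5393, 0.1059, 0.0219]), 'px', array([324.9, 209.8]))
n 5 shift/row mm [-1.67  0.64 27.78] turn/row deg [-0.001 -0.011  0.155] total tool shift(mm)  [ -8.4    3.15 138.91] turn [-0.01 -0.06  0.78]
```

View pics/w2c.png

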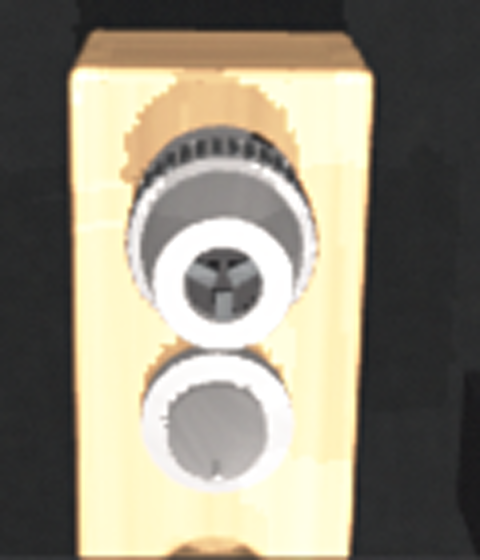

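```bash
python3 - <<'E'
from h import *
plan(down([.5393,.1065,.0597],-7.2),6)
E
```

```text
n 6 shift/row mm [-1.78  0.79 23.2 ] turn/row deg [-0.001 -0.01   0.096] total tool shift(mm)  [-10.73   4.73 139.21] turn [-0.01 -0.06  0.58]
```

Request:
jog_arm([
  [[-0.0107, 0.0047, 0.0], [0, 0, 0.6]],
  [[0, 0, 0.03], [0, 0, 0]],
  [[0, 0, 0.03], [0, 0, 0]],
  [[0, 0, 0.03], [0, 0, 0]],
  [[0, 0, 0.03], [0, 0, 0]],
  [[0, 0, 0.015], [0, 0, 0]],
  [[0, 0, 0], [0, 0, 0]],
  [[0, 0, 0], [0, 0, 0]],
  [[0, 0, 0], [0, 0, 0]],
])

```text
time: 2.87
tcp_pos: [0.5405, 0.1045, 0.0651]
tcp_rot: [2.359, 2.073, 0.003]
contact_force: [-0.3, -0.0, 0.4]
opening: 0.802
```

```bash
python3 - <<'E'
from h import *
tcp()
E
```

```text
t 2.87 tcp [0.5405 0.1045 0.0651] yaw -7.38 tilt [0.0023 0.0006] F [-0.29 -0.02  0.43] open 0.802 j [-0.57  0.48  0.39  1.99 -0.27  0.71 -0.14]
```

Request:
jog_arm([
  [[0.002, -0.001, 0.005], [0, 0, 0]],
  [[0, 0, 0], [0, 0, 0]],
  [[0, 0, 0], [0, 0, 0]],
  [[0, 0, 0], [0, 0, 0]],
])

```text
time: 3.2
tcp_pos: [0.5388, 0.1065, 0.0595]
tcp_rot: [2.36, 2.073, 0.002]
contact_force: [0.2, -0.6, -0.2]
opening: 0.803
```

Request:
jog_arm([
  [[0, 0, 0], [0, 0, 0]],
  [[0, 0, 0], [0, 0, 0]],
  [[0, 0, 0], [0, 0, 0]],
  [[0, 0, 0], [0, 0, 0]],
  [[0, 0, 0], [0, 0, 0]],
  [[0, 0, 0], [0, 0, 0]],
  [[0, 0, 0], [0, 0, 0]],
  [[0, 0, 0], [0, 0, 0]],
], jaw=0.9)

```text
time: 3.87
tcp_pos: [0.5385, 0.1062, 0.0589]
tcp_rot: [2.36, 2.073, 0.0]
contact_force: [0.4, 0.1, 1.1]
opening: 0.474
```

```bash
python3 - <<'E'
from h import *
tcp()
E
```

```text
t 3.87 tcp [0.5385 0.1062 0.0589] yaw -7.42 tilt [0.0001 0.    ] F [0.37 0.05 1.15] open 0.474 j [-0.57  0.49  0.38  2.   -0.28  0.7  -0.14]
```

Request:
jog_arm([
  [[0, 0, -0.01], [0, 0, 0]],
  [[0, 0, -0.02], [0, 0, 0]],
  [[0, 0, -0.025], [0, 0, 0]],
  [[0, 0, -0.025], [0, 0, 0]],
  [[0, 0, -0.02], [0, 0, 0]],
  [[0, 0, 0], [0, 0, 0]],
  [[0, 0, 0], [0, 0, 0]],
  [[0, 0, 0], [0, 0, 0]],
])

```text
time: 4.53
tcp_pos: [0.5372, 0.1062, 0.1578]
tcp_rot: [-2.359, -2.072, 0.004]
contact_force: [-0.4, 0.1, -3.5]
opening: 0.471
```

```bash
python3 - <<'E'
from h import *
tcp()
plan(down([.5576,.3261,.160],-7.4),9)
f=grab_frame("wrist");np.savez("w3.npz",**f);cv2.imwrite("pics/w3.png",f["img"])
E
```

```text
t 4.53 tcp [0.5372 0.1062 0.1578] yaw -7.41 tilt [-0.0026 -0.0004] F [-0.45  0.07 -3.46] open 0.471 j [-0.63  0.35  0.45  1.93 -0.19  0.91 -0.22]
n 9 shift/row mm [24.53 -0.9  -0.26] turn/row deg [-0.016  0.005 -0.001] total tool shift(mm)  [220.75  -8.08  -2.39] turn [-0.14  0.04 -0.01]
```

View pics/w3.png

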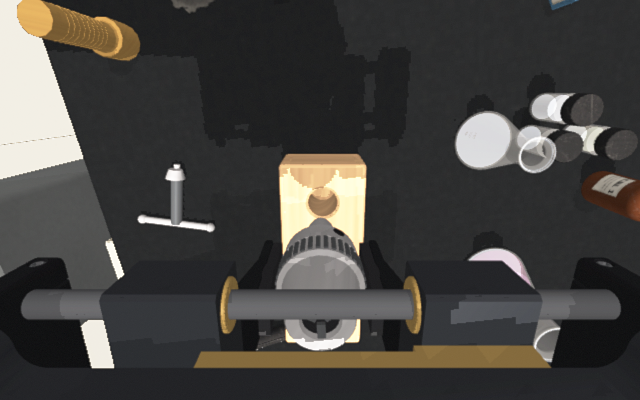

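The chuck is lifted, with its arbor tip at (321,222) above the empty small hole at (323,202). Carrying it over to the sleeve.

Request:
jog_arm([
  [[0.012, -0.001, -0.0003], [0, 0, 0]],
  [[0.025, -0.001, -0.0003], [0, 0, 0]],
  [[0.03, -0.001, -0.0003], [0, 0, 0]],
  [[0.03, -0.001, -0.0003], [0, 0, 0]],
  [[0.03, -0.001, -0.0003], [0, 0, 0]],
  [[0.03, -0.001, -0.0003], [0, 0, 0]],
  [[0.03, -0.001, -0.0003], [0, 0, 0]],
  [[0.022, -0.001, -0.0003], [0, 0, 0]],
  [[0.0118, 0, 0], [0, 0, 0]],
  [[0, 0, 0], [0, 0, 0]],
  [[0, 0, 0], [0, 0, 0]],
  [[0, 0, 0], [0, 0, 0]],
  [[0, 0, 0], [0, 0, 0]],
])

```text
time: 5.67
tcp_pos: [0.5594, 0.3237, 0.1612]
tcp_rot: [2.363, 2.069, -0.002]
contact_force: [0.0, 0.7, -3.0]
opening: 0.476
```

```bash
python3 - <<'E'
from h import *
tcp()
plan(down([.5576,.3261,.140],-7.4),1)
f=grab_frame("wrist");np.savez("w4.npz",**f);cv2.imwrite("pics/w4.png",f["img"])
f=grab_frame("scene");np.savez("s4.npz",**f);c=f["img"][130:260,220:360];cv2.imwrite("pics/s4.png",cv2.resize(c,None,fx=4,fy=4,interpolation=cv2.INTER_CUBIC))
E
```

```text
t 5.67 tcp [0.5594 0.3237 0.1612] yaw -7.6 tilt [-0.0004 -0.0013] F [ 0.04  0.74 -3.03] open 0.476 j [-0.87  0.5   0.39  1.69 -0.22  1.   -0.54]
n 1 shift/row mm [ 2.22 -2.08 21.2 ] turn/row deg [-0.014  0.078 -0.2  ] total tool shift(mm)  [ 2.22 -2.08 21.2 ] turn [-0.01  0.08 -0.2 ]
```

View pics/w4.png

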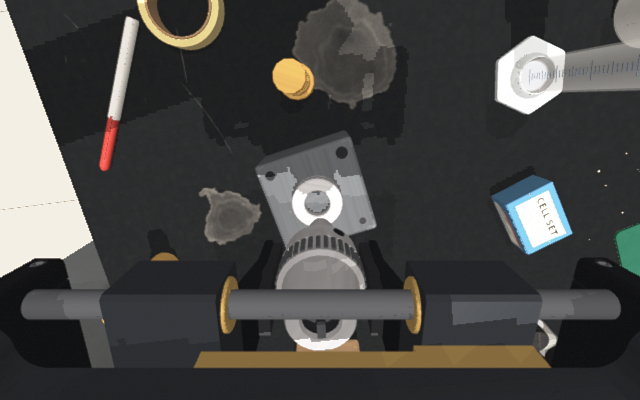

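View pics/s4.png

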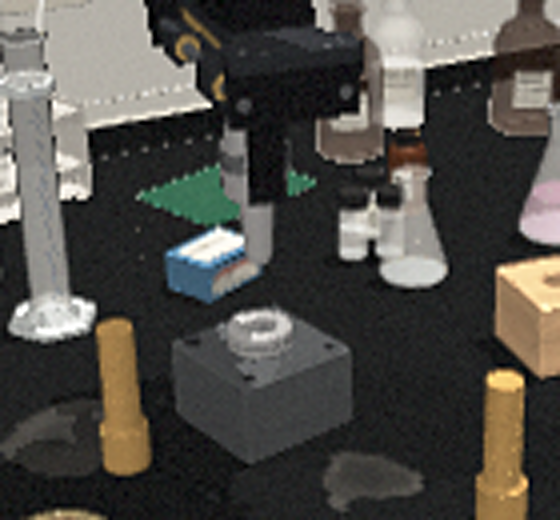

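```bash
python3 - <<'E'
from h import *
f=load("w4.npz");w=cloud(f);g=cv2.cvtColor(f["img"],cv2.COLOR_BGR2GRAY)
# sleeve: use only left/right/top arc of outer contour (bottom occluded)
m=np.zeros((400,640),bool);m[172:222,285:350]=1
c,_=cv2.findContours((m&(g>185)).astype(np.uint8),0,1);c=max(c,key=len)[:,0];c=c[c[:,1]<212]
P=plane(f,c,.069)[:,:2];A=np.c_[2*P,np.ones(len(P))];s=np.linalg.lstsq(A,(P**2).sum(1),rcond=None)[0];print("slv",s[:2].round(4),np.sqrt(s[2]+s[0]**2+s[1]**2))
print(proj(f,[[.5576,.3261,.069]]))
# expected arbor axis for chuck exactly under TCP
o=observe();t=o["tcp_pos"];z0=t[2]-.0039
for n,p in dict(tip41=-.041,tip48=-.048,shoulder=0,nose=.056).items(): print(n,proj(f,[[t[0],t[1],z0+p]]).round(1))
m=np.zeros((400,640),bool);m[215:250,270:370]=1
p=w[m&(w[...,2]>.105)];print(p.mean(0))
for v in (226,230,234): 
    uu=np.where(w[v,280:360,2]>.1)[0]+280; print(v,uu.min(),uu.max()) if len(uu) else print(v)
c=f["img"][170:360,260:380];cv2.imwrite("pics/w4c.png",cv2.resize(c,None,fx=3,fy=3))
E
```

```text
slv [0.5576 0.3257] 0.02002506456086057
[[316.79079067 202.97986991]]
tip41 [[319.  226.5]]
tip48 [[319.1 222.8]]
shoulder [[318.7 254. ]]
nose [[318.1 318.4]]
[0.5619787  0.33919228 0.16985385]
226 308 332
230 300 341
234 295 346
```

View pics/w4c.png

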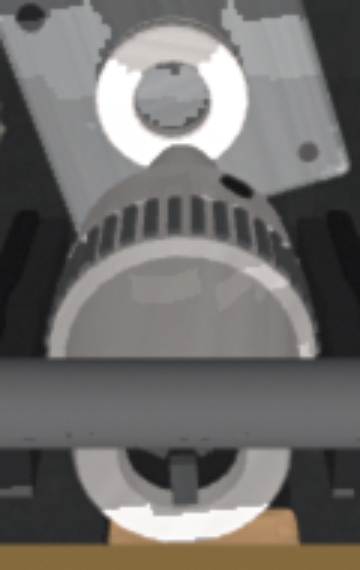

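```bash
python3 - <<'E'
from h import *
f=load("w4.npz");print(f["mtx"][0,0])
o=observe();t=o["tcp_pos"];z0=t[2]-.0039
th=np.linspace(0,2*np.pi,90)
pr=lambda r,h,dx=0,dy=0:proj(f,np.c_[t[0]+dx+r*np.cos(th),t[1]+dy+r*np.sin(th),np.full(90,z0+h)])
im=cv2.resize(f["img"],None,fx=4,fy=4)
for r,h,c in ((.015,.056,(0,0,255)),(.021,.033,(0,255,0)),(.009,-.041,(255,0,0)),(.009,-.048,(255,0,255))):
    cv2.polylines(im,[(pr(r,h)*4+2).round().astype(int)],True,c,1)
cv2.imwrite("pics/w4o.png",im[680:1440,1040:1520][:, :])
E
```

```text
330.8927895250554
```

```bash
python3 -c "
import cv2;i=cv2.imread('pics/w4o.png');cv2.imwrite('pics/w4p.png',cv2.resize(i,None,fx=.78,fy=.78))"
```

```text
(no output)
```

View pics/w4p.png

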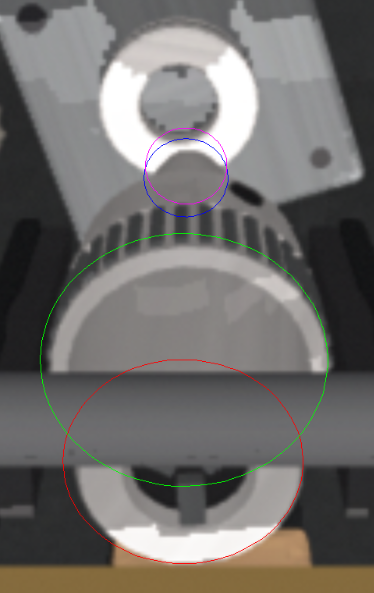

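Request:
jog_arm([
  [[0.0022, -0.0027, 0.01], [0, 0, -0.2]],
  [[0, 0, 0.015], [0, 0, 0]],
  [[0, 0, 0.011], [0, 0, 0]],
  [[0, 0, 0], [0, 0, 0]],
  [[0, 0, 0], [0, 0, 0]],
  [[0, 0, 0], [0, 0, 0]],
  [[0, 0, 0], [0, 0, 0]],
])

```text
time: 6.35
tcp_pos: [0.5573, 0.3289, 0.1261]
tcp_rot: [2.357, 2.077, 0.002]
contact_force: [1.4, 0.1, -3.0]
opening: 0.473
```

```bash
python3 - <<'E'
from h import *
tcp()
plan(down([.5568,.3259,.105],-7.4),1)
f=grab_frame("wrist");c=f["img"][170:360,260:380];cv2.imwrite("pics/w5c.png",cv2.resize(c,None,fx=3,fy=3))
f=grab_frame("scene");c=f["img"][130:260,220:360];cv2.imwrite("pics/s5.png",cv2.resize(c,None,fx=4,fy=4,interpolation=cv2.INTER_CUBIC))
E
```

```text
t 6.35 tcp [0.5573 0.3289 0.1261] yaw -7.23 tilt [0.0013 0.0008] F [ 1.43  0.12 -2.98] open 0.473 j [-0.86  0.53  0.37  1.72 -0.23  0.93 -0.52]
n 1 shift/row mm [-3.07 -0.1  21.09] turn/row deg [ 0.068 -0.057  0.174] total tool shift(mm)  [-3.07 -0.1  21.09] turn [ 0.07 -0.06  0.17]
```

View pics/w5c.png

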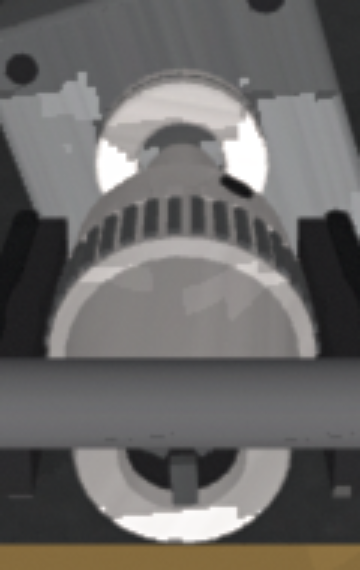

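View pics/s5.png

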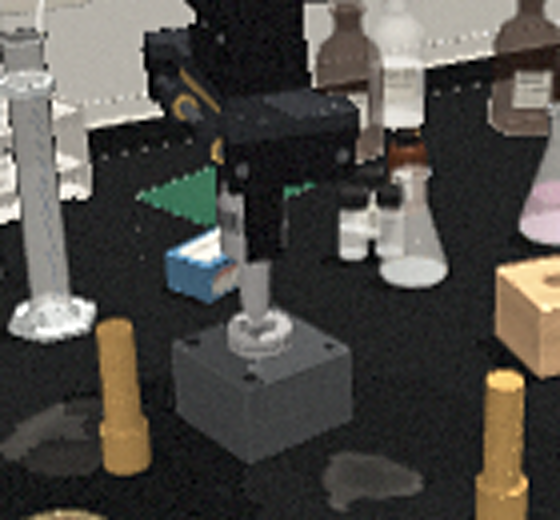

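Request:
jog_arm([
  [[-0.002, 0, 0], [0, 0, 0]],
  [[0, 0, 0], [0, 0, 0]],
  [[0, 0, 0], [0, 0, 0]],
])

```text
time: 6.7
tcp_pos: [0.5565, 0.3266, 0.1256]
tcp_rot: [2.357, 2.077, 0.001]
contact_force: [0.2, 0.1, -3.0]
opening: 0.478
```

```bash
python3 - <<'E'
from h import *
tcp()
E
```

```text
t 6.7 tcp [0.5565 0.3266 0.1256] yaw -7.23 tilt [0.0003 0.0002] F [ 0.24  0.07 -3.  ] open 0.478 j [-0.86  0.53  0.37  1.72 -0.23  0.93 -0.52]
```

Aligned to within 1 mm. Descending into the bore.

Request:
jog_arm([
  [[-0.0005, 0, 0.006], [0, 0, 0]],
  [[0, 0, 0.008], [0, 0, 0]],
  [[0, 0, 0.008], [0, 0, 0]],
  [[0, 0, 0.008], [0, 0, 0]],
  [[0, 0, 0.004], [0, 0, 0]],
  [[0, 0, 0], [0, 0, 0]],
  [[0, 0, 0], [0, 0, 0]],
])

```text
time: 7.28
tcp_pos: [0.5563, 0.3262, 0.0909]
tcp_rot: [-2.357, -2.077, 0.001]
contact_force: [0.0, -0.6, -4.2]
opening: 0.471
```

```bash
python3 - <<'E'
from h import *
tcp()
E
```

```text
t 7.28 tcp [0.5563 0.3262 0.0909] yaw -7.22 tilt [-0.0006 -0.0004] F [ 0.04 -0.64 -4.17] open 0.471 j [-0.85  0.57  0.36  1.75 -0.25  0.87 -0.51]
```

Request:
jog_arm([
  [[0, 0, 0.002], [0, 0, 0]],
  [[0, 0, 0.002], [0, 0, 0]],
  [[0, 0, 0.001], [0, 0, 0]],
  [[0, 0, 0.001], [0, 0, 0]],
  [[0, 0, 0], [0, 0, 0]],
])

```text
time: 7.7
tcp_pos: [0.5565, 0.3264, 0.0854]
tcp_rot: [2.357, 2.077, 0.001]
contact_force: [1.1, 1.2, -3.4]
opening: 0.471
```

Request:
jog_arm([
  [[0, 0, 0.0005], [0, 0, 0]],
  [[0, 0, 0.0005], [0, 0, 0]],
  [[0, 0, 0.0005], [0, 0, 0]],
  [[0, 0, 0], [0, 0, 0]],
])

```text
time: 8.03
tcp_pos: [0.5566, 0.3264, 0.084]
tcp_rot: [2.357, 2.077, 0.001]
contact_force: [1.8, 1.6, -3.3]
opening: 0.47
```

Request:
jog_arm([
  [[0, 0, 0.0005], [0, 0, 0]],
  [[0, 0, 0.0005], [0, 0, 0]],
  [[0, 0, 0.0005], [0, 0, 0]],
  [[0, 0, 0], [0, 0, 0]],
])

```text
time: 8.37
tcp_pos: [0.5566, 0.3264, 0.0825]
tcp_rot: [2.357, 2.077, 0.001]
contact_force: [1.2, 1.0, -2.2]
opening: 0.469
```

Request:
jog_arm([
  [[0, 0, 0.0005], [0, 0, 0]],
  [[0, 0, 0.0005], [0, 0, 0]],
  [[0, 0, 0], [0, 0, 0]],
])

```text
time: 8.62
tcp_pos: [0.5567, 0.3265, 0.0816]
tcp_rot: [2.357, 2.077, 0.002]
contact_force: [1.4, 1.2, -0.9]
opening: 0.471
```

Request:
jog_arm([
  [[0, 0, 0.0005], [0, 0, 0]],
  [[0, 0, 0], [0, 0, 0]],
])

```text
time: 8.78
tcp_pos: [0.5567, 0.3266, 0.0812]
tcp_rot: [2.357, 2.077, 0.002]
contact_force: [2.6, 1.3, 1.0]
opening: 0.473
```

Request:
jog_arm([
  [[0, 0, 0], [0, 0, 0]],
  [[0, 0, 0], [0, 0, 0]],
  [[0, 0, 0], [0, 0, 0]],
  [[0, 0, 0], [0, 0, 0]],
  [[0, 0, 0], [0, 0, 0]],
], jaw=0.2)

```text
time: 9.2
tcp_pos: [0.5558, 0.326, 0.0806]
tcp_rot: [-2.357, -2.077, 0.002]
contact_force: [0.1, 0.1, -1.1]
opening: 0.75
```

Request:
jog_arm([
  [[0, 0, -0.01], [0, 0, 0]],
  [[0, 0, -0.025], [0, 0, 0]],
  [[0, 0, -0.035], [0, 0, 0]],
  [[0, 0, -0.03], [0, 0, 0]],
  [[0, 0, -0.02], [0, 0, 0]],
  [[0, 0, 0], [0, 0, 0]],
  [[0, 0, 0], [0, 0, 0]],
  [[0, 0, 0], [0, 0, 0]],
])

```text
time: 9.87
tcp_pos: [0.5556, 0.326, 0.2004]
tcp_rot: [-2.356, -2.077, 0.002]
contact_force: [-0.2, 0.6, 0.2]
opening: 0.802
```

```bash
python3 - <<'E'
from h import *
tcp()
f=grab_frame("wrist");np.savez("w6.npz",**f);cv2.imwrite("pics/w6.png",f["img"])
w=cloud(f);t=observe()["tcp_pos"]
m=(np.hypot(w[...,0]-.557,w[...,1]-.326)<.03)&(w[...,2]>.128)&(w[...,2]<.15)
print("nose z",np.median(w[m][:,2]))
print("nose",fitc(f,m,.134))
f=grab_frame("scene");np.savez("s6.npz",**f);c=f["img"][130:260,220:360];cv2.imwrite("pics/s6.png",cv2.resize(c,None,fx=4,fy=4,interpolation=cv2.INTER_CUBIC))
E
```

```text
t 9.87 tcp [0.5556 0.326  0.2004] yaw -7.21 tilt [-0.0012 -0.0005] F [-0.24  0.57  0.2 ] open 0.802 j [-0.88  0.45  0.4   1.66 -0.2   1.07 -0.55]
nose z 0.1324983657732975
nose ('enc', array([0.558 , 0.3274, 0.0153]), 'lsq', array([0.5578, 0.3273, 0.0146]), 'px', array([322.4, 213.8]))
```

View pics/w6.png

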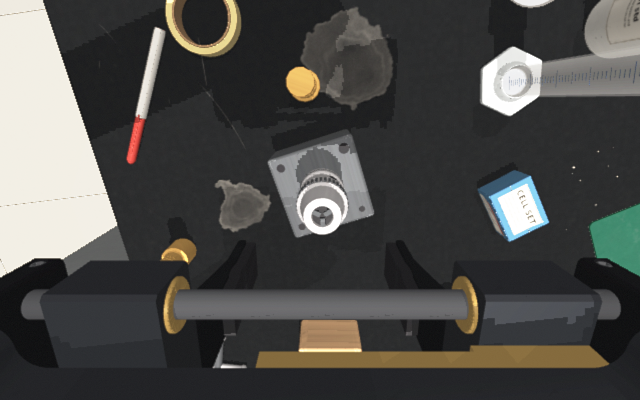

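View pics/s6.png

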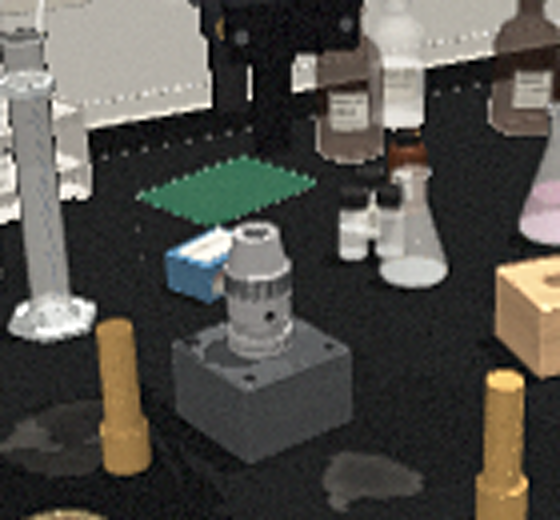

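```bash
python3 - <<'E'
from h import *
plan(down([.382,.2586,.19],-7.2),6)
E
```

```text
n 6 shift/row mm [-14.75 -27.26   1.62] turn/row deg [-0.021  0.017 -0.001] total tool shift(mm)  [ -88.49 -163.52    9.96] turn [-0.13  0.1  -0.01]
```

Request:
jog_arm([
  [[-0.0147, -0.0273, 0], [0, 0, 0]],
  [[-0.0147, -0.0273, 0], [0, 0, 0]],
  [[-0.0147, -0.0273, 0], [0, 0, 0]],
  [[-0.0147, -0.0273, 0.003], [0, 0, 0]],
  [[-0.0147, -0.0273, 0.003], [0, 0, 0]],
  [[-0.0147, -0.0273, 0.004], [0, 0, 0]],
  [[0, 0, 0], [0, 0, 0]],
  [[0, 0, 0], [0, 0, 0]],
  [[0, 0, 0], [0, 0, 0]],
  [[0, 0, 0], [0, 0, 0]],
])

```text
time: 10.8
tcp_pos: [0.3838, 0.2598, 0.1909]
tcp_rot: [2.357, 2.076, 0.001]
contact_force: [0.3, 0.2, -0.5]
opening: 0.803
```

```bash
python3 - <<'E'
from h import *
tcp()
f=grab_frame("wrist");np.savez("w7.npz",**f);cv2.imwrite("pics/w7.png",f["img"])
w=cloud(f)
m=(np.hypot(w[...,0]-.38,w[...,1]-.258)<.04)&(w[...,2]>.09)&(w[...,2]<.11)
print("drift top",fitc(f,m,.095),np.median(w[m],0))
m=(np.hypot(w[...,0]-.38,w[...,1]-.258)<.04)&(w[...,2]>.012)&(w[...,2]<.11);p=w[m];print(p.min(0),p.max(0))
E
```

```text
t 10.8 tcp [0.3838 0.2598 0.1909] yaw -7.25 tilt [ 0.0008 -0.    ] F [ 0.29  0.17 -0.5 ] open 0.803 j [-1.04  0.16  0.4   2.07 -0.08  0.93 -0.73]
drift top ('enc', array([0.3823, 0.2583, 0.0114]), 'lsq', array([0.3823, 0.258 , 0.0106]), 'px', array([317.6, 206.5])) [0.38230822 0.25813176 0.09469409]
[0.36772316 0.24666231 0.01227545] [0.39674715 0.27209165 0.09640374]
```

View pics/w7.png

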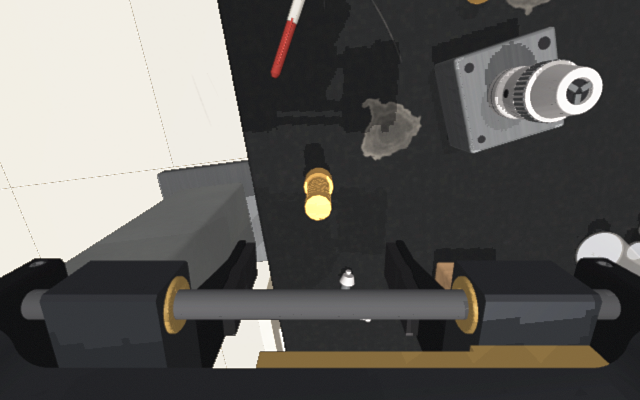

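The drift top is centred at (318,206), giving (0.382, 0.258), and it stands upright. Descending to grip the shank.

Request:
jog_arm([
  [[-0.0019, -0.0013, 0.015], [0, 0, 0]],
  [[0, 0, 0.03], [0, 0, 0]],
  [[0, 0, 0.035], [0, 0, 0]],
  [[0, 0, 0.035], [0, 0, 0]],
  [[0, 0, 0.024], [0, 0, 0]],
  [[0, 0, 0], [0, 0, 0]],
  [[0, 0, 0], [0, 0, 0]],
  [[0, 0, 0], [0, 0, 0]],
  [[0, 0, 0], [0, 0, 0]],
])

```text
time: 11.6
tcp_pos: [0.3827, 0.2586, 0.0534]
tcp_rot: [-2.357, -2.077, -0.006]
contact_force: [0.6, 0.3, 0.2]
opening: 0.799
```

Request:
jog_arm([
  [[0, 0, 0], [0, 0, 0]],
  [[0, 0, 0], [0, 0, 0]],
  [[0, 0, 0], [0, 0, 0]],
  [[0, 0, 0], [0, 0, 0]],
  [[0, 0, 0], [0, 0, 0]],
  [[0, 0, 0], [0, 0, 0]],
  [[0, 0, 0], [0, 0, 0]],
  [[0, 0, 0], [0, 0, 0]],
  [[0, 0, 0], [0, 0, 0]],
  [[0, 0, 0], [0, 0, 0]],
  [[0, 0, 0], [0, 0, 0]],
  [[0, 0, 0], [0, 0, 0]],
], jaw=1.0)

```text
time: 12.6
tcp_pos: [0.3812, 0.2576, 0.0518]
tcp_rot: [2.357, 2.077, 0.0]
contact_force: [-0.5, -0.5, -0.3]
opening: 0.244
```

```bash
python3 - <<'E'
from h import *
tcp()
E
```

```text
t 12.6 tcp [0.3812 0.2576 0.0518] yaw -7.21 tilt [ 0. -0.] F [-0.54 -0.54 -0.31] open 0.244 j [-0.97  0.38  0.34  2.2  -0.22  0.59 -0.59]
```

Request:
jog_arm([
  [[0, 0, -0.01], [0, 0, 0]],
  [[0, 0, -0.025], [0, 0, 0]],
  [[0, 0, -0.035], [0, 0, 0]],
  [[0, 0, -0.035], [0, 0, 0]],
  [[0, 0, -0.035], [0, 0, 0]],
  [[0, 0, -0.025], [0, 0, 0]],
  [[0, 0, 0], [0, 0, 0]],
  [[0, 0, 0], [0, 0, 0]],
])

```text
time: 13.27
tcp_pos: [0.3813, 0.2578, 0.218]
tcp_rot: [-2.356, -2.077, -0.004]
contact_force: [0.0, -0.6, -4.2]
opening: 0.245
```

```bash
python3 - <<'E'
from h import *
tcp()
plan(down([.5568,.3265,.214],-7.2),8)
E
```

```text
t 13.27 tcp [0.3813 0.2578 0.218 ] yaw -7.21 tilt [0.0014 0.0024] F [ 0.04 -0.6  -4.24] open 0.245 j [-1.07  0.11  0.42  2.05 -0.06  0.99 -0.75]
n 8 shift/row mm [11.27 20.68  0.53] turn/row deg [ 0.008 -0.018 -0.001] total tool shift(mm)  [ 90.2  165.47   4.45] turn [ 0.07 -0.15 -0.01]
```

Request:
jog_arm([
  [[0.005, 0.009, 0], [0, 0, 0]],
  [[0.0125, 0.023, 0], [0, 0, 0]],
  [[0.0155, 0.0285, 0], [0, 0, 0]],
  [[0.0155, 0.0285, 0], [0, 0, 0]],
  [[0.0155, 0.0285, 0], [0, 0, 0]],
  [[0.0145, 0.0265, 0], [0, 0, 0]],
  [[0.0085, 0.0155, 0], [0, 0, 0]],
  [[0.0032, 0.006, 0.003], [0, 0, 0]],
  [[0, 0, 0], [0, 0, 0]],
  [[0, 0, 0], [0, 0, 0]],
  [[0, 0, 0], [0, 0, 0]],
])

```text
time: 14.18
tcp_pos: [0.5552, 0.3257, 0.2126]
tcp_rot: [-2.356, -2.077, 0.005]
contact_force: [0.0, -0.1, -3.3]
opening: 0.245
```

```bash
python3 - <<'E'
from h import *
tcp()
f=grab_frame("wrist");np.savez("w8.npz",**f);cv2.imwrite("pics/w8.png",f["img"])
f=grab_frame("scene");c=f["img"][110:240,220:360];cv2.imwrite("pics/s8.png",cv2.resize(c,None,fx=4,fy=4,interpolation=cv2.INTER_CUBIC))
E
```

```text
t 14.18 tcp [0.5552 0.3257 0.2126] yaw -7.21 tilt [-0.0029 -0.0014] F [ 0.   -0.13 -3.29] open 0.245 j [-0.91  0.45  0.44  1.64 -0.21  1.1  -0.54]
```

View pics/w8.png

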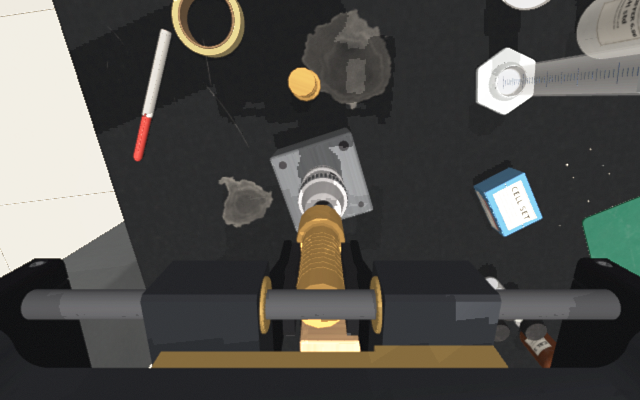

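View pics/s8.png

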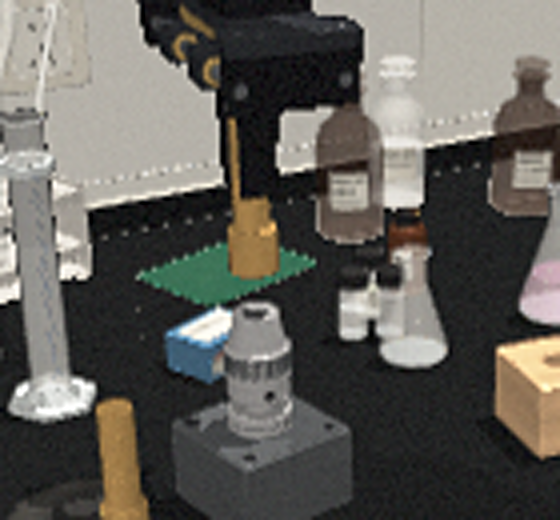

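Request:
jog_arm([
  [[0.0008, 0.0014, 0.006], [0, 0, 0]],
  [[0, 0, 0.01], [0, 0, 0]],
  [[0, 0, 0.007], [0, 0, 0]],
  [[0, 0, 0], [0, 0, 0]],
  [[0, 0, 0], [0, 0, 0]],
  [[0, 0, 0], [0, 0, 0]],
])

```text
time: 14.78
tcp_pos: [0.5583, 0.3269, 0.1908]
tcp_rot: [2.357, 2.077, 0.0]
contact_force: [-1.1, -0.2, -2.5]
opening: 0.246
```

```bash
python3 - <<'E'
from h import *
tcp()
E
```

```text
t 14.78 tcp [0.5583 0.3269 0.1908] yaw -7.21 tilt [0. 0.] F [-1.09 -0.24 -2.51] open 0.246 j [-0.9   0.47  0.43  1.66 -0.22  1.06 -0.53]
```

Request:
jog_arm([
  [[0, -0.0006, 0.002], [0, 0, 0]],
  [[0, 0, 0.002], [0, 0, 0]],
  [[0, 0, 0.001], [0, 0, 0]],
  [[0, 0, 0], [0, 0, 0]],
  [[0, 0, 0], [0, 0, 0]],
])

```text
time: 15.2
tcp_pos: [0.5576, 0.327, 0.1858]
tcp_rot: [-2.357, -2.077, -0.0]
contact_force: [-0.1, 0.2, -3.7]
opening: 0.247
```

Request:
jog_arm([
  [[0, 0, 0.0005], [0, 0, 0]],
  [[0, 0, 0.0005], [0, 0, 0]],
  [[0, 0, 0], [0, 0, 0]],
])

```text
time: 15.45
tcp_pos: [0.5577, 0.3271, 0.185]
tcp_rot: [-2.357, -2.077, -0.0]
contact_force: [0.2, 1.4, -2.7]
opening: 0.245
```

Request:
jog_arm([
  [[0, 0, 0.0005], [0, 0, 0]],
  [[0, 0, 0], [0, 0, 0]],
])

```text
time: 15.62
tcp_pos: [0.5578, 0.3272, 0.1848]
tcp_rot: [-2.357, -2.077, -0.001]
contact_force: [-0.8, -0.1, -0.2]
opening: 0.245
```

Contact (about 3 N). Building up in small increments.

Request:
jog_arm([
  [[0, 0, 0.0005], [0, 0, 0]],
  [[0, 0, 0], [0, 0, 0]],
])

```text
time: 15.78
tcp_pos: [0.5579, 0.3272, 0.1844]
tcp_rot: [-2.357, -2.077, -0.001]
contact_force: [-0.5, 0.5, 1.0]
opening: 0.241
```

Request:
jog_arm([
  [[0, 0, 0.0005], [0, 0, 0]],
  [[0, 0, 0], [0, 0, 0]],
])

```text
time: 15.95
tcp_pos: [0.558, 0.3272, 0.1841]
tcp_rot: [-2.357, -2.077, -0.002]
contact_force: [-2.0, -0.5, 4.1]
opening: 0.247
```

Request:
jog_arm([
  [[0, 0, 0.0005], [0, 0, 0]],
  [[0, 0, 0], [0, 0, 0]],
])

```text
time: 16.12
tcp_pos: [0.5581, 0.3272, 0.1838]
tcp_rot: [-2.357, -2.077, -0.002]
contact_force: [-0.9, 0.0, 5.0]
opening: 0.244
```

Request:
jog_arm([
  [[0, 0, 0.0006], [0, 0, 0]],
  [[0, 0, 0], [0, 0, 0]],
])

```text
time: 16.28
tcp_pos: [0.5582, 0.3273, 0.1836]
tcp_rot: [-2.357, -2.077, -0.003]
contact_force: [-1.3, -1.4, 7.1]
opening: 0.247
```

Request:
jog_arm([
  [[0, 0, 0.0008], [0, 0, 0]],
  [[0, 0, 0], [0, 0, 0]],
])

```text
time: 16.45
tcp_pos: [0.5584, 0.3274, 0.1834]
tcp_rot: [-2.357, -2.077, -0.004]
contact_force: [-2.1, -1.2, 9.6]
opening: 0.243
```

Request:
jog_arm([
  [[0, 0, 0.0008], [0, 0, 0]],
  [[0, 0, 0], [0, 0, 0]],
])

```text
time: 16.62
tcp_pos: [0.5585, 0.3275, 0.1832]
tcp_rot: [-2.357, -2.077, -0.005]
contact_force: [-2.8, -1.6, 11.9]
opening: 0.245
```

Request:
jog_arm([
  [[0, -0.0003, 0.0008], [0, 0, 0]],
  [[0, 0, 0.0002], [0, 0, 0]],
  [[0, 0, 0], [0, 0, 0]],
])

```text
time: 16.87
tcp_pos: [0.5586, 0.3276, 0.183]
tcp_rot: [-2.357, -2.077, -0.006]
contact_force: [-2.7, -1.7, 14.5]
opening: 0.247
```

Request:
jog_arm([
  [[0, 0, 0], [0, 0, 0]],
  [[0, 0, 0], [0, 0, 0]],
  [[0, 0, 0], [0, 0, 0]],
])

```text
time: 17.12
tcp_pos: [0.5585, 0.3276, 0.183]
tcp_rot: [-2.357, -2.077, -0.006]
contact_force: [-3.4, -1.4, 15.6]
opening: 0.247
```

```bash
python3 - <<'E'
from h import *
tcp()
f=grab_frame("scene");np.savez("s9.npz",**f);c=f["img"][110:240,220:360];cv2.imwrite("pics/s9.png",cv2.resize(c,None,fx=4,fy=4,interpolation=cv2.INTER_CUBIC))
E
```

```text
t 17.12 tcp [0.5585 0.3276 0.183 ] yaw -7.22 tilt [0.0029 0.0028] F [-3.4  -1.42 15.58] open 0.247 j [-0.9   0.48  0.43  1.67 -0.22  1.04 -0.53]
```

View pics/s9.png

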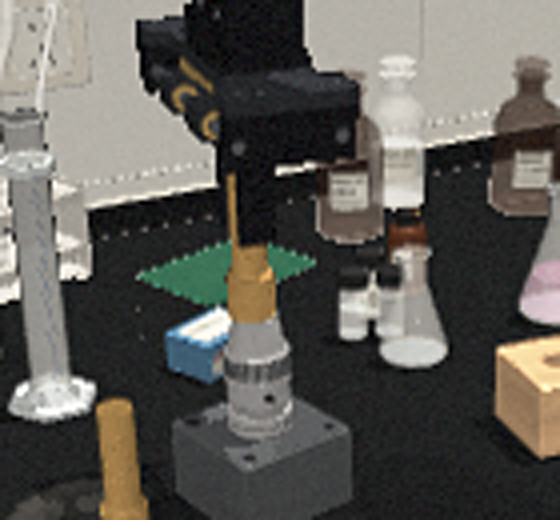

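Request:
jog_arm([
  [[0, 0, -0.003], [0, 0, 0]],
  [[0, 0, -0.004], [0, 0, 0]],
  [[0, 0, -0.003], [0, 0, 0]],
  [[0, 0, 0], [0, 0, 0]],
  [[0, 0, 0], [0, 0, 0]],
])

```text
time: 17.58
tcp_pos: [0.557, 0.327, 0.189]
tcp_rot: [-2.357, -2.077, 0.001]
contact_force: [-0.3, 0.6, -3.1]
opening: 0.243
```

```bash
python3 - <<'E'
from h import *
tcp()
E
```

```text
t 17.58 tcp [0.557 0.327 0.189] yaw -7.21 tilt [-0.0007 -0.0006] F [-0.32  0.6  -3.1 ] open 0.243 j [-0.9   0.47  0.43  1.66 -0.22  1.05 -0.53]
```

Request:
jog_arm([
  [[0, 0, 0.002], [0, 0, 0]],
  [[0, 0, 0.0015], [0, 0, 0]],
  [[0, 0, 0.001], [0, 0, 0]],
  [[0, 0, 0.001], [0, 0, 0]],
  [[0, 0, 0.0005], [0, 0, 0]],
  [[0, 0, 0], [0, 0, 0]],
])

```text
time: 18.08
tcp_pos: [0.5572, 0.327, 0.1834]
tcp_rot: [-2.357, -2.077, 0.0]
contact_force: [-0.3, 0.8, -3.3]
opening: 0.243
```

Request:
jog_arm([
  [[0, 0, 0.001], [0, 0, 0]],
  [[0, 0, 0.001], [0, 0, 0]],
  [[0, 0, 0.0005], [0, 0, 0]],
  [[0, 0, 0], [0, 0, 0]],
])

```text
time: 18.42
tcp_pos: [0.5579, 0.3273, 0.1831]
tcp_rot: [-2.357, -2.077, -0.003]
contact_force: [-2.4, -1.1, 5.5]
opening: 0.243
```

Request:
jog_arm([
  [[0, 0, 0.001], [0, 0, 0]],
  [[0, 0, 0], [0, 0, 0]],
])

```text
time: 18.58
tcp_pos: [0.5581, 0.3274, 0.1831]
tcp_rot: [-2.356, -2.077, -0.004]
contact_force: [-2.4, -2.1, 9.1]
opening: 0.249
```

Request:
jog_arm([
  [[0, 0, 0.001], [0, 0, 0]],
  [[0, 0, 0], [0, 0, 0]],
])

```text
time: 18.75
tcp_pos: [0.5584, 0.3276, 0.183]
tcp_rot: [-2.356, -2.077, -0.006]
contact_force: [-3.8, -0.4, 14.0]
opening: 0.247
```

Request:
jog_arm([
  [[0, 0, 0.0009], [0, 0, 0]],
  [[0, 0, 0], [0, 0, 0]],
  [[0, 0, 0], [0, 0, 0]],
])

```text
time: 19.0
tcp_pos: [0.5585, 0.3278, 0.1828]
tcp_rot: [-2.356, -2.077, -0.007]
contact_force: [-4.8, -1.7, 16.9]
opening: 0.243
```

Second tap of about 20 N gave no further travel (z stayed at 0.183), so it is home. Lifting off and returning the drift to its place.

Request:
jog_arm([
  [[0, 0, -0.004], [0, 0, 0]],
  [[0, 0, -0.01], [0, 0, 0]],
  [[0, 0, -0.015], [0, 0, 0]],
  [[0, 0, -0.012], [0, 0, 0]],
  [[0, 0, 0], [0, 0, 0]],
  [[0, 0, 0], [0, 0, 0]],
])

```text
time: 19.5
tcp_pos: [0.5577, 0.3272, 0.2198]
tcp_rot: [2.357, 2.077, 0.002]
contact_force: [-0.7, -1.0, -3.4]
opening: 0.244
```

```bash
python3 - <<'E'
from h import *
tcp()
plan(down([.3815,.258,.215],-7.2),1)
f=grab_frame("scene");np.savez("s10.npz",**f);c=f["img"][110:240,220:360];cv2.imwrite("pics/s10.png",cv2.resize(c,None,fx=4,fy=4,interpolation=cv2.INTER_CUBIC))
E
```

```text
t 19.5 tcp [0.5577 0.3272 0.2198] yaw -7.22 tilt [0.0012 0.0009] F [-0.65 -0.99 -3.36] open 0.244 j [-0.91  0.44  0.44  1.63 -0.2   1.11 -0.54]
n 1 shift/row mm [ -90.78 -166.12    4.55] turn/row deg [ 0.063 -0.06  -0.015] total tool shift(mm)  [ -90.78 -166.12    4.55] turn [ 0.06 -0.06 -0.02]
```

View pics/s10.png

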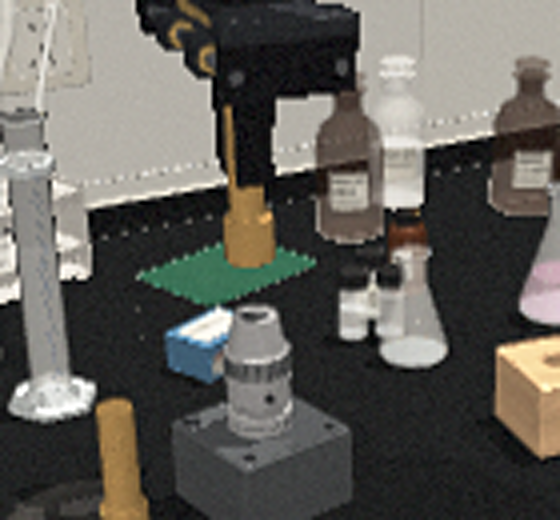

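Request:
jog_arm([
  [[-0.0055, -0.01, 0], [0, 0, 0]],
  [[-0.0125, -0.023, 0], [0, 0, 0]],
  [[-0.0155, -0.0285, 0], [0, 0, 0]],
  [[-0.0155, -0.0285, 0], [0, 0, 0]],
  [[-0.0155, -0.0285, 0], [0, 0, 0]],
  [[-0.0145, -0.0265, 0], [0, 0, 0]],
  [[-0.0085, -0.0155, 0], [0, 0, 0]],
  [[-0.0033, -0.0057, 0.003], [0, 0, 0]],
  [[0, 0, 0.015], [0, 0, 0]],
  [[0, 0, 0.03], [0, 0, 0]],
  [[0, 0, 0.035], [0, 0, 0]],
  [[0, 0, 0.035], [0, 0, 0]],
  [[0, 0, 0.025], [0, 0, 0]],
  [[0, 0, 0.014], [0, 0, 0]],
  [[0, 0, 0], [0, 0, 0]],
  [[0, 0, 0], [0, 0, 0]],
  [[0, 0, 0], [0, 0, 0]],
  [[0, 0, 0], [0, 0, 0]],
])

```text
time: 21.05
tcp_pos: [0.3822, 0.2586, 0.0634]
tcp_rot: [-2.357, -2.077, -0.005]
contact_force: [0.2, -0.8, -2.9]
opening: 0.249
```

```bash
python3 - <<'E'
from h import *
tcp()
E
```

```text
t 21.05 tcp [0.3822 0.2586 0.0634] yaw -7.22 tilt [0.0022 0.002 ] F [ 0.22 -0.79 -2.87] open 0.249 j [-1.    0.36  0.38  2.19 -0.23  0.62 -0.58]
```

Request:
jog_arm([
  [[0, 0, 0.006], [0, 0, 0]],
  [[0, 0, 0.002], [0, 0, 0]],
  [[0, 0, 0.001], [0, 0, 0]],
  [[0, 0, 0], [0, 0, 0]],
  [[0, 0, 0], [0, 0, 0]],
])

```text
time: 21.47
tcp_pos: [0.381, 0.2579, 0.0533]
tcp_rot: [-2.357, -2.077, -0.0]
contact_force: [-0.4, -0.1, -3.8]
opening: 0.243
```

Request:
jog_arm([
  [[0, 0, 0.001], [0, 0, 0]],
  [[0, 0, 0.0005], [0, 0, 0]],
  [[0, 0, 0], [0, 0, 0]],
])

```text
time: 21.72
tcp_pos: [0.3811, 0.2579, 0.0518]
tcp_rot: [-2.357, -2.077, -0.0]
contact_force: [0.1, -0.1, -3.5]
opening: 0.245
```

Request:
jog_arm([
  [[0, 0, 0.0005], [0, 0, 0]],
  [[0, 0, 0.0005], [0, 0, 0]],
  [[0, 0, 0], [0, 0, 0]],
])

```text
time: 21.97
tcp_pos: [0.3812, 0.258, 0.0517]
tcp_rot: [-2.356, -2.076, -0.0]
contact_force: [-1.9, -1.3, 9.9]
opening: 0.249
```

```bash
python3 - <<'E'
from h import *
tcp()
E
```

```text
t 21.97 tcp [0.3812 0.258  0.0517] yaw -7.23 tilt [-0.0004  0.0008] F [-1.9  -1.29  9.92] open 0.249 j [-0.99  0.38  0.37  2.2  -0.24  0.59 -0.57]
```

Request:
jog_arm([
  [[0, 0, -0.0006], [0, 0, 0]],
  [[0, 0, 0], [0, 0, 0]],
])

```text
time: 22.13
tcp_pos: [0.3812, 0.258, 0.0517]
tcp_rot: [-2.357, -2.077, -0.001]
contact_force: [-1.7, -0.7, 5.1]
opening: 0.243
```

Request:
jog_arm([
  [[0, 0, 0], [0, 0, 0]],
  [[0, 0, 0], [0, 0, 0]],
  [[0, 0, 0], [0, 0, 0]],
  [[0, 0, 0], [0, 0, 0]],
  [[0, 0, 0], [0, 0, 0]],
  [[0, 0, 0], [0, 0, 0]],
], jaw=0.2)

```text
time: 22.63
tcp_pos: [0.3811, 0.2579, 0.0513]
tcp_rot: [-2.357, -2.077, -0.0]
contact_force: [-0.0, -0.5, -0.2]
opening: 0.614
```

Request:
jog_arm([
  [[0, 0, -0.01], [0, 0, 0]],
  [[0, 0, -0.02], [0, 0, 0]],
  [[0, 0, -0.035], [0, 0, 0]],
  [[0, 0, -0.035], [0, 0, 0]],
  [[0, 0, -0.035], [0, 0, 0]],
  [[0, 0, -0.02], [0, 0, 0]],
  [[0, 0, 0], [0, 0, 0]],
  [[0, 0, 0], [0, 0, 0]],
])

```text
time: 23.3
tcp_pos: [0.3814, 0.2582, 0.2078]
tcp_rot: [-2.356, -2.077, -0.005]
contact_force: [0.0, -0.6, 0.3]
opening: 0.799
```

```bash
python3 - <<'E'
from h import *
tcp()
plan(down([.5568,.3265,.2],-7.2),1)
f=grab_frame("wrist");np.savez("w11.npz",**f);cv2.imwrite("pics/w11.png",f["img"])
E
```

```text
t 23.3 tcp [0.3814 0.2582 0.2078] yaw -7.21 tilt [0.002  0.0028] F [ 0.03 -0.64  0.34] open 0.799 j [-1.09  0.13  0.45  2.06 -0.07  0.96 -0.73]
n 1 shift/row mm [ 89.73 165.39   8.32] turn/row deg [ 0.091 -0.174 -0.007] total tool shift(mm)  [ 89.73 165.39   8.32] turn [ 0.09 -0.17 -0.01]
```

View pics/w11.png

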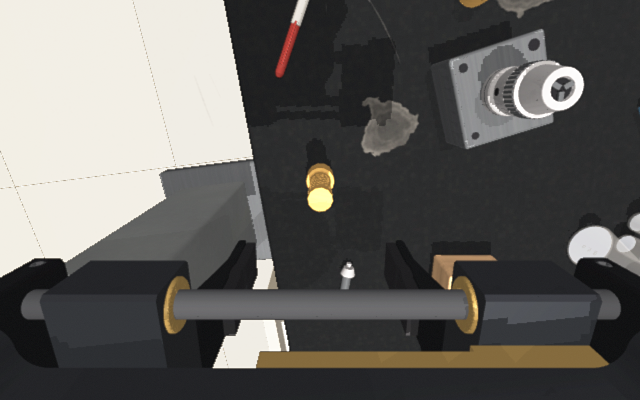

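The drift stands upright at (320,195). Now over to the chuck.

Request:
jog_arm([
  [[0.0055, 0.01, 0], [0, 0, 0]],
  [[0.0125, 0.023, 0], [0, 0, 0]],
  [[0.0155, 0.0285, 0], [0, 0, 0]],
  [[0.0155, 0.0285, 0], [0, 0, 0]],
  [[0.0155, 0.0285, 0], [0, 0, 0]],
  [[0.0145, 0.0265, 0.002], [0, 0, 0]],
  [[0.0075, 0.0145, 0.003], [0, 0, 0]],
  [[0.0032, 0.006, 0.003], [0, 0, 0]],
  [[0, 0, 0], [0, 0, 0]],
  [[0, 0, 0], [0, 0, 0]],
  [[0, 0, 0], [0, 0, 0]],
])

```text
time: 24.27
tcp_pos: [0.5553, 0.3255, 0.1978]
tcp_rot: [-2.356, -2.077, 0.003]
contact_force: [0.8, -0.3, 0.3]
opening: 0.799
```

```bash
python3 - <<'E'
from h import *
tcp()
f=grab_frame("wrist");np.savez("w12.npz",**f)
w=cloud(f)
m=(np.hypot(w[...,0]-.557,w[...,1]-.326)<.03)&(w[...,2]>.124)&(w[...,2]<.15)
print("nose z",np.median(w[m][:,2]),"nose",fitc(f,m,.1306))
E
```

```text
t 24.27 tcp [0.5553 0.3255 0.1978] yaw -7.21 tilt [-0.0018 -0.0007] F [ 0.76 -0.28  0.28] open 0.799 j [-0.92  0.46  0.46  1.66 -0.23  1.07 -0.52]
nose z 0.13026230867500538 nose ('enc', array([0.558 , 0.3275, 0.0157]), 'lsq', array([0.5582, 0.3276, 0.015 ]), 'px', array([322.9, 212.4]))
```

Request:
jog_arm([
  [[0.001, 0.001, 0.01], [0, 0, 0]],
  [[0, 0, 0.025], [0, 0, 0]],
  [[0, 0, 0.035], [0, 0, 0]],
  [[0, 0, 0.028], [0, 0, 0]],
  [[0, 0, 0.015], [0, 0, 0]],
  [[0, 0, 0], [0, 0, 0]],
  [[0, 0, 0], [0, 0, 0]],
  [[0, 0, 0], [0, 0, 0]],
  [[0, 0, 0], [0, 0, 0]],
])

```text
time: 25.07
tcp_pos: [0.5586, 0.3275, 0.0872]
tcp_rot: [2.357, 2.077, 0.005]
contact_force: [-0.1, -0.0, -0.7]
opening: 0.803
```

```bash
python3 - <<'E'
from h import *
tcp()
plan(down([.5572,.3272,.079],-7.2),1)
E
```

```text
t 25.07 tcp [0.5586 0.3275 0.0872] yaw -7.21 tilt [0.0027 0.002 ] F [-0.1  -0.01 -0.69] open 0.803 j [-0.89  0.58  0.41  1.75 -0.29  0.87 -0.47]
n 1 shift/row mm [-0.5  -1.4   8.19] turn/row deg [ 0.141 -0.135 -0.011] total tool shift(mm)  [-0.5  -1.4   8.19] turn [ 0.14 -0.14 -0.01]
```

Request:
jog_arm([
  [[0, -0.0005, 0.006], [0, 0, 0]],
  [[0, 0, 0], [0, 0, 0]],
  [[0, 0, 0], [0, 0, 0]],
  [[0, 0, 0], [0, 0, 0]],
])

```text
time: 25.4
tcp_pos: [0.5571, 0.3271, 0.0796]
tcp_rot: [-2.357, -2.077, -0.001]
contact_force: [-0.4, 0.7, -0.7]
opening: 0.8
```

```bash
python3 - <<'E'
from h import *
tcp()
plan(down([.5572,.3272,.079],-7.2),1)
E
```

```text
t 25.4 tcp [0.5571 0.3271 0.0796] yaw -7.21 tilt [0.0002 0.0004] F [-0.41  0.71 -0.73] open 0.8 j [-0.88  0.59  0.41  1.75 -0.3   0.85 -0.47]
n 1 shift/row mm [0.11 0.05 0.55] turn/row deg [ 0.01  -0.022 -0.01 ] total tool shift(mm)  [0.11 0.05 0.55] turn [ 0.01 -0.02 -0.01]
```

Request:
jog_arm([
  [[0, 0, 0], [0, 0, 0]],
  [[0, 0, 0], [0, 0, 0]],
  [[0, 0, 0], [0, 0, 0]],
  [[0, 0, 0], [0, 0, 0]],
  [[0, 0, 0], [0, 0, 0]],
  [[0, 0, 0], [0, 0, 0]],
  [[0, 0, 0], [0, 0, 0]],
  [[0, 0, 0], [0, 0, 0]],
], jaw=0.9)

```text
time: 26.07
tcp_pos: [0.5571, 0.327, 0.0793]
tcp_rot: [-2.357, -2.077, -0.0]
contact_force: [0.3, -0.9, 0.1]
opening: 0.468
```

Request:
jog_arm([
  [[0, 0, -0.004], [0, 0, 0]],
  [[0, 0, -0.008], [0, 0, 0]],
  [[0, 0, -0.014], [0, 0, 0]],
  [[0, 0, -0.02], [0, 0, 0]],
  [[0, 0, -0.022], [0, 0, 0]],
  [[0, 0, -0.022], [0, 0, 0]],
  [[0, 0, -0.018], [0, 0, 0]],
  [[0, 0, -0.012], [0, 0, 0]],
  [[0, 0, 0], [0, 0, 0]],
  [[0, 0, 0], [0, 0, 0]],
  [[0, 0, 0], [0, 0, 0]],
  [[0, 0, 0], [0, 0, 0]],
])

```text
time: 27.07
tcp_pos: [0.5559, 0.3265, 0.1974]
tcp_rot: [-2.356, -2.077, 0.006]
contact_force: [0.6, 0.0, -7.1]
opening: 0.471
```

```bash
python3 - <<'E'
from h import *
tcp()
f=grab_frame("wrist");np.savez("w13.npz",**f);cv2.imwrite("pics/w13.png",f["img"])
f=grab_frame("scene");np.savez("s13.npz",**f);c=f["img"][90:240,220:420];cv2.imwrite("pics/s13.png",cv2.resize(c,None,fx=3.5,fy=3.5,interpolation=cv2.INTER_CUBIC))
E
```

```text
t 27.07 tcp [0.5559 0.3265 0.1974] yaw -7.21 tilt [-0.0031 -0.002 ] F [ 0.59  0.04 -7.15] open 0.471 j [-0.92  0.47  0.46  1.66 -0.23  1.07 -0.52]
```

View pics/s13.png

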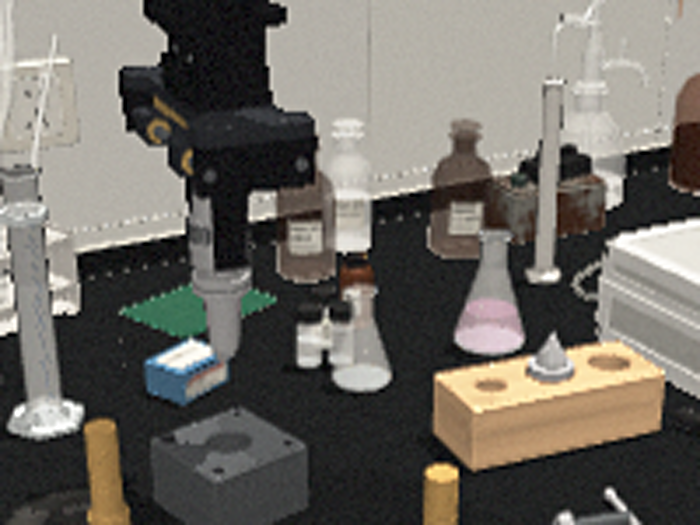

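View pics/w13.png

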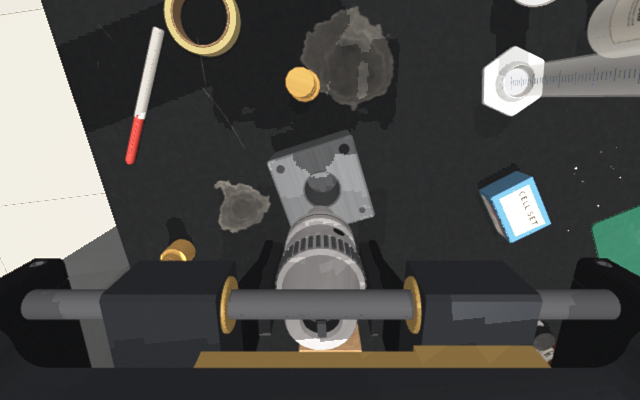

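The sleeve hangs from the chuck with its collar below the fingers, and the load reads about 7 N. Moving over the free hole.

```bash
python3 - <<'E'
from h import *
plan(down([.5245,-.004,.200],-7.2),13)
E
```

```text
n 13 shift/row mm [-25.54   0.76  -0.14] turn/row deg [-0.008  0.008 -0.001] total tool shift(mm)  [-332.06    9.86   -1.57] turn [-0.11  0.1  -0.01]
```

Request:
jog_arm([
  [[-0.008, 0, 0], [0, 0, 0]],
  [[-0.016, 0.001, 0], [0, 0, 0]],
  [[-0.024, 0.001, 0], [0, 0, 0]],
  [[-0.03, 0.001, 0], [0, 0, 0]],
  [[-0.03, 0.001, 0], [0, 0, 0]],
  [[-0.03, 0.001, 0], [0, 0, 0]],
  [[-0.03, 0.001, 0], [0, 0, 0]],
  [[-0.03, 0.001, 0], [0, 0, 0]],
  [[-0.03, 0.001, 0], [0, 0, 0]],
  [[-0.03, 0.001, 0], [0, 0, 0]],
  [[-0.027, 0.001, 0], [0, 0, 0]],
  [[-0.022, 0, 0], [0, 0, 0]],
  [[-0.015, 0, 0], [0, 0, 0]],
  [[-0.01, 0, 0], [0, 0, 0]],
  [[0, 0, 0], [0, 0, 0]],
  [[0, 0, 0], [0, 0, 0]],
  [[0, 0, 0], [0, 0, 0]],
  [[0, 0, 0], [0, 0, 0]],
  [[0, 0, 0], [0, 0, 0]],
])

```text
time: 28.75
tcp_pos: [0.5255, -0.0023, 0.1992]
tcp_rot: [-2.354, -2.08, 0.0]
contact_force: [-0.0, 0.1, -5.8]
opening: 0.472
```

```bash
python3 - <<'E'
from h import *
tcp()
f=grab_frame("wrist");np.savez("w14.npz",**f);cv2.imwrite("pics/w14.png",f["img"])
f=grab_frame("top");np.savez("t14.npz",**f)
f=grab_frame("scene");np.savez("s14.npz",**f);c=f["img"][100:230,310:480];cv2.imwrite("pics/s14.png",cv2.resize(c,None,fx=4,fy=4,interpolation=cv2.INTER_CUBIC))
E
```

```text
t 28.75 tcp [ 0.5255 -0.0023  0.1992] yaw -7.08 tilt [-0.0002  0.0002] F [-0.02  0.07 -5.84] open 0.472 j [-0.55  0.27  0.58  1.94 -0.18  0.98 -0.02]
```

View pics/w14.png

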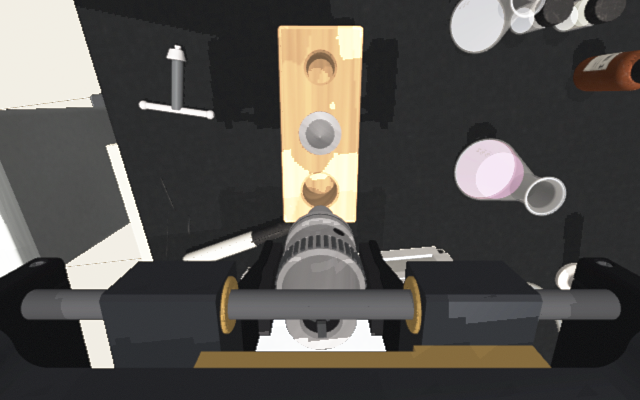

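View pics/s14.png

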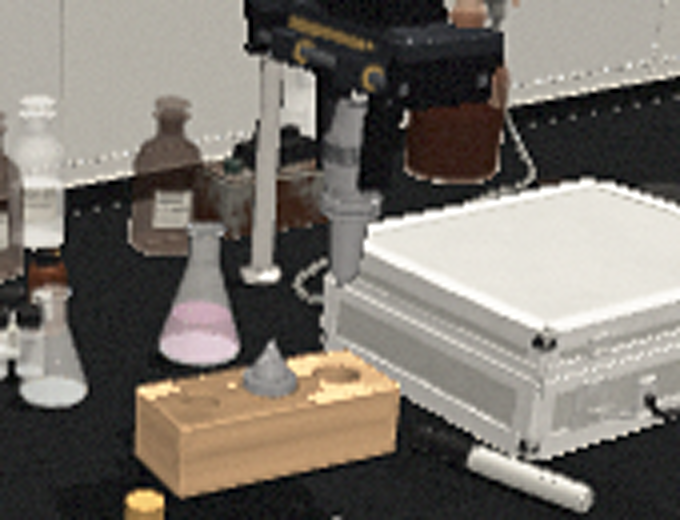

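```bash
python3 - <<'E'
from h import *
f=load("w14.npz");w=cloud(f)
m=(abs(w[...,2]-.055)<.003);m[:20]=0;m[225:]=0;m[:,:270]=0;m[:,370:]=0
m=cv2.morphologyEx(m.astype(np.uint8),cv2.MORPH_OPEN,np.ones((3,3)))
v,u=np.nonzero(m);P=plane(f,np.c_[u,v],.055)[:,:2].astype(np.float32)
(c,s,a)=cv2.minAreaRect(P);print(c,s,a, np.median(w[m>0][:,2]))
a2=np.deg2rad(a if s[0]>s[1] else a+90); d=np.array([np.cos(a2),np.sin(a2)]);d*=np.sign(d[1]);print("free",np.array(c)-.055*d,"small",np.array(c)+.055*d, "yaw",np.rad2deg(np.arctan2(d[1],d[0])))
im=cv2.resize(f["img"],None,fx=4,fy=4)
fr=np.array(c)-.055*d;th=np.linspace(0,2*np.pi,60)
for q in (fr,np.array(c),np.array(c)+.055*d):
  cv2.polylines(im,[(proj(f,np.c_[q[0]+.017*np.cos(th),q[1]+.017*np.sin(th),0*th+.055])*4+2).round().astype(int)],True,(0,0,255),1)
o=observe()["tcp_pos"]
for r,h,cc in ((.0205,-.0045-.0053,(0,255,0)),(.010,-.0045-.0053-.065,(255,0,0)),(.015,-.0045+.056,(255,0,255))):
  cv2.polylines(im,[(proj(f,np.c_[o[0]+r*np.cos(th),o[1]+r*np.sin(th),0*th+o[2]+h])*4+2).round().astype(int)],True,cc,1)
im=im[80:1440,1040:1520];cv2.imwrite("pics/w14o.png",im[560:1140+180][:, :][:740])
cv2.imwrite("pics/w14p.png",im[0:580])
E
```

```text
(0.5322336554527283, 0.05095941573381424) (0.17296412587165833, 0.0711650401353836) 82.83164978027344 0.05471657063858096
free [ 0.52537047 -0.00361069] small [0.53909684 0.10552952] yaw 82.83164978027344
```

```bash
python3 -c "
import cv2;i=cv2.imread('pics/w14o.png');cv2.imwrite('pics/w14q.png',cv2.resize(i,None,fx=.8,fy=.8))"
```

```text
(no output)
```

View pics/w14q.png

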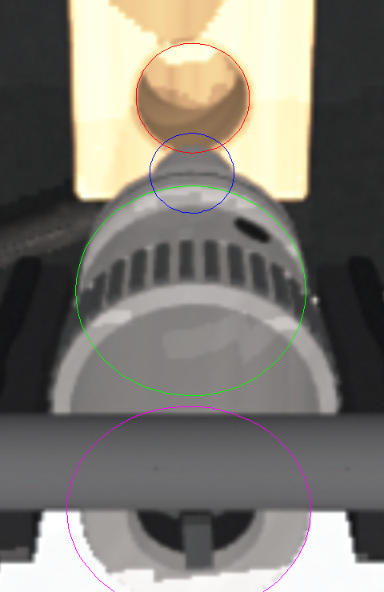

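View pics/w14p.png

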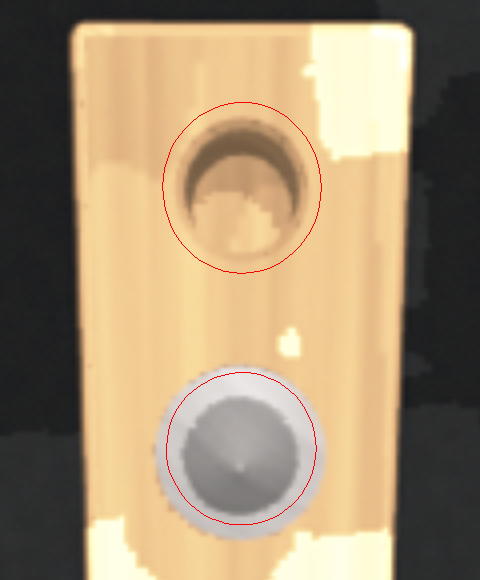

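Request:
jog_arm([
  [[-0.0013, -0.0005, 0.01], [0, 0, 0]],
  [[0, 0, 0.02], [0, 0, 0]],
  [[0, 0, 0.02], [0, 0, 0]],
  [[0, 0, 0.01], [0, 0, 0]],
  [[0, 0, 0], [0, 0, 0]],
  [[0, 0, 0], [0, 0, 0]],
  [[0, 0, 0], [0, 0, 0]],
  [[0, 0, 0], [0, 0, 0]],
])

```text
time: 29.57
tcp_pos: [0.5257, -0.005, 0.1404]
tcp_rot: [2.356, 2.076, 0.003]
contact_force: [0.4, -0.3, -5.9]
opening: 0.474
```

```bash
python3 - <<'E'
from h import *
tcp()
plan(down([.5248,-.0036,.100],-7.2),1)
f=grab_frame("wrist");c=f["img"][170:360,260:380];cv2.imwrite("pics/w15c.png",cv2.resize(c,None,fx=3,fy=3))
E
```

```text
t 29.57 tcp [ 0.5257 -0.005   0.1404] yaw -7.22 tilt [0.0025 0.0004] F [ 0.4  -0.26 -5.93] open 0.474 j [-0.51  0.35  0.55  2.   -0.24  0.85  0.04]
n 1 shift/row mm [ 1.2  -1.2  40.42] turn/row deg [ 0.138 -0.039 -0.018] total tool shift(mm)  [ 1.2  -1.2  40.42] turn [ 0.14 -0.04 -0.02]
```

View pics/w15c.png

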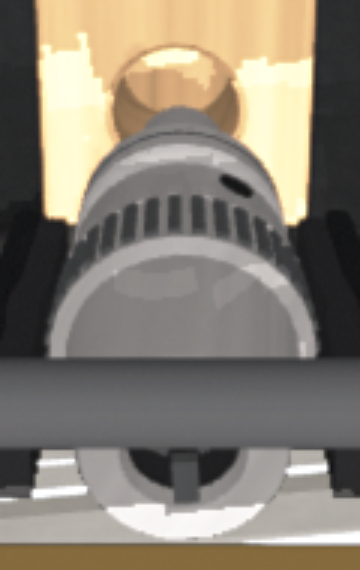

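Request:
jog_arm([
  [[0.0008, -0.0006, 0.003], [0, 0, 0]],
  [[0, 0, 0], [0, 0, 0]],
  [[0, 0, 0], [0, 0, 0]],
  [[0, 0, 0], [0, 0, 0]],
])

```text
time: 29.95
tcp_pos: [0.5242, -0.0039, 0.1364]
tcp_rot: [-2.357, -2.077, -0.0]
contact_force: [-0.7, -0.7, -7.0]
opening: 0.474
```

```bash
python3 - <<'E'
from h import *
tcp()
f=grab_frame("wrist");c=f["img"][170:360,260:380];cv2.imwrite("pics/w16c.png",cv2.resize(c,None,fx=3,fy=3))
E
```

```text
t 29.95 tcp [ 0.5242 -0.0039  0.1364] yaw -7.21 tilt [0.0001 0.0002] F [-0.68 -0.67 -6.98] open 0.474 j [-0.51  0.35  0.55  2.01 -0.24  0.85  0.04]
```

View pics/w16c.png

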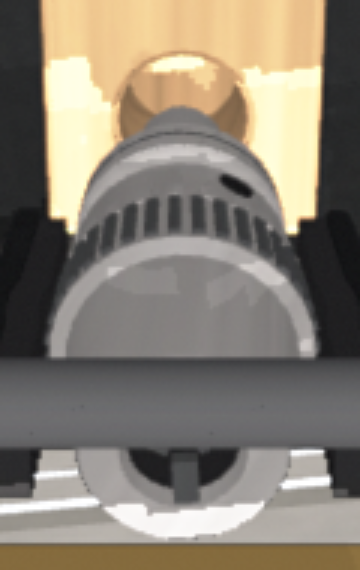

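Centred now (hole at about 183, tip at about 183 in the crop). Descending into the hole.

Request:
jog_arm([
  [[0.0002, 0.0004, 0.006], [0, 0, 0]],
  [[0, 0, 0.008], [0, 0, 0]],
  [[0, 0, 0.008], [0, 0, 0]],
  [[0, 0, 0.008], [0, 0, 0]],
  [[0, 0, 0], [0, 0, 0]],
  [[0, 0, 0], [0, 0, 0]],
])

```text
time: 30.5
tcp_pos: [0.5239, -0.004, 0.1054]
tcp_rot: [-2.356, -2.076, 0.003]
contact_force: [0.2, -0.7, -6.9]
opening: 0.475
```

Request:
jog_arm([
  [[0, 0, 0.006], [0, 0, 0]],
  [[0, 0, 0.007], [0, 0, 0]],
  [[0, 0, 0.005], [0, 0, 0]],
  [[0, 0, 0], [0, 0, 0]],
  [[0, 0, 0], [0, 0, 0]],
])

```text
time: 30.92
tcp_pos: [0.5243, -0.0039, 0.0879]
tcp_rot: [-2.356, -2.077, 0.001]
contact_force: [-0.1, 0.3, -6.8]
opening: 0.472
```

Request:
jog_arm([
  [[0, 0, 0.003], [0, 0, 0]],
  [[0, 0, 0.002], [0, 0, 0]],
  [[0, 0, 0.001], [0, 0, 0]],
  [[0, 0, 0], [0, 0, 0]],
  [[0, 0, 0], [0, 0, 0]],
])

```text
time: 31.33
tcp_pos: [0.5246, -0.0038, 0.0823]
tcp_rot: [-2.357, -2.077, -0.0]
contact_force: [0.2, 0.2, -6.4]
opening: 0.471
```

Request:
jog_arm([
  [[0, 0, 0.001], [0, 0, 0]],
  [[0, 0, 0.0005], [0, 0, 0]],
  [[0, 0, 0], [0, 0, 0]],
])

```text
time: 31.58
tcp_pos: [0.5246, -0.0038, 0.0808]
tcp_rot: [-2.357, -2.077, -0.0]
contact_force: [-0.4, 0.2, -6.7]
opening: 0.471
```

Request:
jog_arm([
  [[0, 0, 0.0005], [0, 0, 0]],
  [[0, 0, 0.0005], [0, 0, 0]],
  [[0, 0, 0], [0, 0, 0]],
])

```text
time: 31.83
tcp_pos: [0.5245, -0.0039, 0.0797]
tcp_rot: [-2.357, -2.077, 0.0]
contact_force: [-0.7, -0.5, -7.5]
opening: 0.471
```

Request:
jog_arm([
  [[0, 0, 0.0005], [0, 0, 0]],
  [[0, 0, 0], [0, 0, 0]],
  [[0, 0, 0], [0, 0, 0]],
])

```text
time: 32.08
tcp_pos: [0.5247, -0.0038, 0.0794]
tcp_rot: [-2.357, -2.077, -0.0]
contact_force: [-0.1, 0.4, -6.2]
opening: 0.471
```

Request:
jog_arm([
  [[0, 0, 0.0005], [0, 0, 0]],
  [[0, 0, 0], [0, 0, 0]],
  [[0, 0, 0], [0, 0, 0]],
])

```text
time: 32.33
tcp_pos: [0.5247, -0.0038, 0.0793]
tcp_rot: [-2.357, -2.077, -0.001]
contact_force: [-2.2, -0.4, 0.5]
opening: 0.474
```

```bash
python3 - <<'E'
from h import *
tcp()
f=grab_frame("scene");c=f["img"][100:230,310:480];cv2.imwrite("pics/s17.png",cv2.resize(c,None,fx=4,fy=4,interpolation=cv2.INTER_CUBIC))
E
```

```text
t 32.33 tcp [ 0.5247 -0.0038  0.0793] yaw -7.21 tilt [0.0002 0.0004] F [-2.19 -0.35  0.53] open 0.474 j [-0.47  0.44  0.5   2.05 -0.31  0.73  0.1 ]
```

View pics/s17.png

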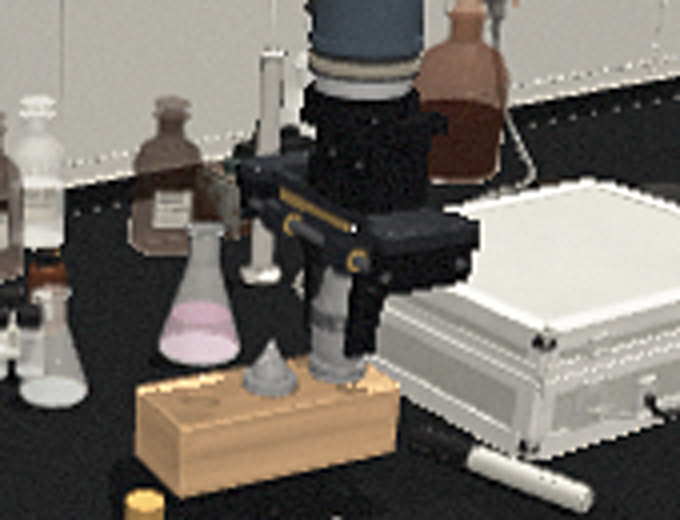

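The weight is on the rack (TCP z matches the block's 0.0793 and the load has gone). Releasing and withdrawing straight up.

Request:
jog_arm([
  [[0, 0, 0], [0, 0, 0]],
  [[0, 0, 0], [0, 0, 0]],
  [[0, 0, 0], [0, 0, 0]],
  [[0, 0, 0], [0, 0, 0]],
  [[0, 0, 0], [0, 0, 0]],
  [[0, 0, 0], [0, 0, 0]],
], jaw=0.2)

```text
time: 32.88
tcp_pos: [0.5249, -0.0039, 0.0789]
tcp_rot: [2.357, 2.077, 0.001]
contact_force: [-0.3, 0.2, 0.9]
opening: 0.783
```

Request:
jog_arm([
  [[0, 0, -0.01], [0, 0, 0]],
  [[0, 0, -0.025], [0, 0, 0]],
  [[0, 0, -0.035], [0, 0, 0]],
  [[0, 0, -0.035], [0, 0, 0]],
  [[0, 0, -0.025], [0, 0, 0]],
  [[0, 0, 0], [0, 0, 0]],
  [[0, 0, 0], [0, 0, 0]],
  [[0, 0, 0], [0, 0, 0]],
])

```text
time: 33.55
tcp_pos: [0.524, -0.0037, 0.2086]
tcp_rot: [-2.356, -2.077, 0.0]
contact_force: [-0.7, -0.4, -0.5]
opening: 0.8
```

```bash
python3 - <<'E'
from h import *
tcp()
f=grab_frame("wrist");cv2.imwrite("pics/w18.png",f["img"]);w=cloud(f)
m=(np.hypot(w[...,0]-.525,w[...,1]+.004)<.03)&(w[...,2]>.122)&(w[...,2]<.15)
print("nose z",np.median(w[m][:,2]),"nose",fitc(f,m,.1303))
f=grab_frame("scene");c=f["img"][130:270,300:460];w=cloud(f);cv2.imwrite("pics/s18.png",cv2.resize(c,None,fx=4,fy=4,interpolation=cv2.INTER_CUBIC))
E
```

```text
t 33.55 tcp [ 0.524  -0.0037  0.2086] yaw -7.21 tilt [-0.0007  0.0003] F [-0.75 -0.38 -0.53] open 0.8 j [-0.56  0.26  0.59  1.93 -0.17  1.   -0.02]
nose z 0.13020371795312782 nose ('enc', array([ 0.5258, -0.0028,  0.0162]), 'lsq', array([ 0.5258, -0.0029,  0.0153]), 'px', array([321.7, 209.1]))
```

View pics/w18.png

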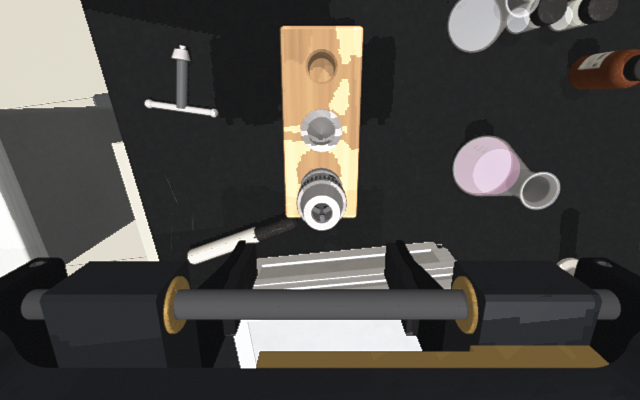

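View pics/s18.png

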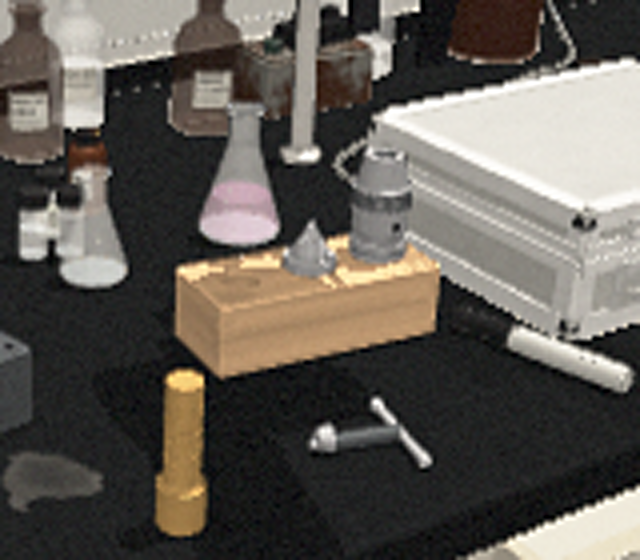

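The nose height of 0.1302 is unchanged from the seated state on the block, the axis is within about 1 mm of the free hole, and the drift is upright. Handing in.

```bash
python3 -c "
from cell import sign_off
print(sign_off())"
```

```text
the job is handed in; nothing more can be done
None
```

The job is done and handed in at about 33.6 s of the 72 s allowed; no verdict was reported.

- **Seating:** I set the chuck in the sleeve and tapped it home with the rightmost drift, in two slow taps of about 19 N and 20 N. The first drove it about 2 mm. The second gave no measurable further travel, so I took it as home.
- **Parking:** I stood the drift back on its original spot. I then lifted chuck and sleeve together by the chuck (about 7 N of load, collar clear of the fingers) and parked them in the free large hole.
- **Last checks:**
  - The chuck nose is at z = 0.130 m, the same as when seated on the block, so the shoulder is about 5 mm above the sleeve's mouth.
  - Its axis is within about 1 mm of the free hole.
  - The drift stands upright, and the key, marker and flasks look unmoved by eye in the final pictures.
- **Disagreements:** The top and wrist cameras differed by about 2 mm, so I used the wrist camera. It also read about 0.8 mm off the arm's own position in x, which I corrected for. Setting the drift down briefly pressed it on the bench with about 13 N. No check failed.

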